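Book loose bolts back into stock on the counting scale

ROBOT

A 6-joint arm with a two-finger parallel gripper is mounted at the origin on a cart in front of the work surface, level with it; the furniture and walls round the work are solid. World frame = base frame: x ahead of the robot, y to its left, z up, the work surface at z = 0. Lengths are in m, angles in rad, forces in N, time in s.
With the tool pointing down it reaches from about 0.35 to 0.775 m from the base axis. Payload 7.3 kg.
Tool frame: the origin (TCP) lies midway between the tips of the shut fingers; the grasp point (between the pads) lies 19 mm behind it; z points along the fingers, y is the direction in which the jaws open and shut (so a half turn about z gives the same grasp; the last joint's range is limited). The gripper opens to 92 mm and grips with 3 to 60 N. Pads are 19 mm wide; open, the fingers measure 130 mm over their backs; the gripper's body (75 mm by 190 mm) begins 47 mm behind the grasp point.
Start: joints at [-1.459, 0.342, 1.524, -0, 1.275, -0.146], TCP at [0.134, -0.508, 0.227] pointing down, gripper open.
Joint ranges: [-2.53, 2.53], [-0.77, 2.02], [0.04, 2.7], [-1, 4.14], [0.28, 2.66], [-3.11, 3.11]. Speed limits (rad/s): [2.57, 2.57, 3.14, 3.14, 3.14, 3.14].

INTERFACE

Orientations are given as [roll, pitch, yaw] about the fixed x, y, z axes, in that order (R = Rz(yaw) Ry(pitch) Rx(roll)).
In Python, from workcell import * gives the robot as it stands. The module is installed in compiled form; this text tells all that it offers.
- The arm moves only by the tool play_rows, never from a script. Its argument "commands" is a list of rows, each a list of 2 entries, a list of its own where there are three numbers: the shift along the tool's x, y, z in units of 150 mm (1.0 is 150 mm), then the turn, a rotation vector about the tool's x, y, z in units of pi/2 rad (1.0 is pi/2 rad). In form: [[[tx, ty, tz], [wx, wy, wz]], ...]. A call has 1 to 10 rows; each row shifts and turns the commanded pose from where the row before left it, along the tool's axes as they then stand; what a row does not reach is not made up. A row lasts 1/8 s, in which the tool goes at most 62.5 mm and 10.7 degrees, less where a joint would pass 70% of its speed; a pose out of reach is approached as far as the arm can. A call with a number of a shift or a turn outside -1 to 1 is refused whole. A call with a gripper value outside its range is refused whole. "hand" is the opening, from -1 (shut) to 1 (fully open), set as the call begins (left out, the last holds). The fingers move at their own pace and stop on an object; "grip_force" is the grip in N (left out, the last holds). Time passes only in rows, so rows that do not move let the fingers close. It gives the time, the measured TCP pose, the force and the opening at its end, in the units of the state.
- state(): the state, without advancing time (a new reading comes with each control period).
- grab_frame(name): name is "side" or "top"; returns a dict with "image" (420x560x3 uint8, blue, green, red), "range_z" (420x560 float32, m along the optical axis (not along the pixel's ray), 0 where there is no reading), "mtx" (3x3 intrinsics, pixels), "rvec" (rotation vector, rad) and "tvec" (3), from world to camera coordinates, as OpenCV has them. Camera axes: x right, y down, z forward; pixel columns grow to the right and rows downward; lengths in m; the calibration is good to about 2 mm. A picture is of the moment at which its call begins.
- job_done(): hands the job in, once; it reports no verdict.
The state is a dict: "t": time; "joints": joint angles; "joint_vel": joint speeds; "tau": joint torques, N m; "eef_pos": TCP position; "tcp_rot": TCP orientation; "contact_force": force on the tool from outside, world axes, zero at the start; "wrist_torque": the same for the moment, N m; "gripper_width": finger opening in m.
Only numpy, scipy, OpenCV 4.12 (cv2) and the standard library are available. Lean on these libraries where they do the work, as an engineer would, in place of code of your own. Each camera call takes 0.05 s, during which the arm holds its last target.

TASK

Book the loose bolts into stock by weight: stand the empty bin in the middle of the scale's platform, press the sunken left-hand button (zero) fully home with the tip of the pin punch, put the punch back in its holder, then sort every bolt into the bin on the scale and every nut into the round steel dish. When all the bolts are in, press the sunken right-hand button (store) fully home with the punch and leave the punch standing in its holder, the bin still on the scale. Never press zero with parts in the bin, nor store with a nut in it or without the bin on the platform, and leave the other things alone.

Things in the scene. Friction and masses are not known exactly. Their poses are not given: they have to be found in the camera images.
- bin_c (a point): loose stock bin of folded grey sheet steel, open-topped, upright: 64 mm wide (its x), 140 mm long (its y), 45 mm high, walls 3 mm, about 0.25 kg, a white card in a holder on its -y end. Starts empty on the bench. This point is the middle of the box half-way up (22.5 mm above its underside). It can be taken from above across its 64 mm width, a finger outside each long wall.
- dish: loose round shallow bowl of bare steel, 136 mm across the rim, 32 mm high, wall 3 mm, 0.45 kg, for the nuts. Origin at the centre of its underside, z up.
- scale: bench counting scale, fixed to the bench: grey housing 222 mm deep (its x) and 170 mm wide (its y), top 40 mm above the bench. Origin at the centre of its underside; +x points away from the robot (yaw at most 0.2 rad), +y to the robot's left. The rear two thirds carry the weighing platform, the front panel (near the robot) has a dark window and, nearer still, two small round buttons sunk in wells: zero on the left, store on the right.
- platform_top (a point): centre of the top face of the scale's stainless weighing platform, 138 mm (x) by 164 mm (y), axes as the scale's, about 50 mm above the bench; it is sprung and sinks about 0.25 mm for every 100 g (4 mm at most).
- zero_button_top (a point): centre of the top of the ZERO button: the left-hand one (scale's +y side). A plain grey plunger 11 mm in diameter at the bottom of a round well; well 16 mm in diameter, with a black rim 25 mm outside diameter standing 1.5 mm proud of the panel. Its top lies 6 mm below the panel's surface (7.5 mm below the rim), 34 mm above the bench; too narrow for a fingertip.
- store_button_top (a point): centre of the top of the STORE button: the right-hand one (scale's -y side), made exactly as the zero button, 84 mm from it.
- zero_button (a joint): travel of the zero button, m: 0 up, 0.0045 fully home; pressed straight down, springs back by itself, needs about 1.5 N to start and 5 N fully home.
- store_button (a joint): travel of the store button, m: as the zero button.
- punch: pin punch, the pressing tool, loose, steel, 132 mm long, 0.09 kg: a flat-ended pin 6 mm in diameter and 29 mm long, then a short taper and a round knurled body 12 mm in diameter from 35 mm to 132 mm above the tip. Origin at the middle of the flat tip, z along the punch from the tip to the head. It starts standing upright, tip down, in its holder with the tip about 7.5 mm above the bench and about 84 mm of it showing, and can be taken from above by the top of the body.
- punch_head (a point): top end of the punch, 132 mm from the tip.
- holder_mouth (a point): centre of the mouth of the punch holder: a turned steel socket on a round foot 72 mm across, fixed to the bench, 55 mm high, axis vertical. The mouth is a funnel 25 mm in diameter that narrows over 13 mm to a bore 8.4 mm wide, open down to 5 mm above the bench. The shoulder of the punch (where the 12 mm body begins) comes to rest on the seat at the bottom of the funnel, 42 mm above the bench, and carries it upright, within about 0.03 rad.
- bolt0_c (a point): loose M16 x 60 hexagon bolt lying on its side, 71 mm long, 0.13 kg: shank 16 mm in diameter along its y, head (28 mm wide, 24 mm high, 12 mm thick) at the +y end. This point lies on its axis near its centre of mass, about 11 mm above the bench, 32 mm from the head's outer face and 39 mm from the shank's end. May be absent.
- bolt1_c (a point): loose M16 x 60 hexagon bolt lying on its side, 71 mm long, 0.13 kg: shank 16 mm in diameter along its y, head (28 mm wide, 24 mm high, 12 mm thick) at the +y end. This point lies on its axis near its centre of mass, about 11 mm above the bench, 32 mm from the head's outer face and 39 mm from the shank's end. May be absent.
- bolt2_c (a point): loose M16 x 60 hexagon bolt lying on its side, 71 mm long, 0.13 kg: shank 16 mm in diameter along its y, head (28 mm wide, 24 mm high, 12 mm thick) at the +y end. This point lies on its axis near its centre of mass, about 11 mm above the bench, 32 mm from the head's outer face and 39 mm from the shank's end. May be absent.
- nut0_c (a point): loose M20 hexagon nut lying flat, 30 mm across the flats (along its x), 34 mm across the corners (along its y), 16 mm high, 65 g. This point is its centre, 8 mm above the bench. May be absent.
- nut1_c (a point): loose M20 hexagon nut lying flat, 30 mm across the flats (along its x), 34 mm across the corners (along its y), 16 mm high, 65 g. This point is its centre, 8 mm above the bench. May be absent.
- nut2_c (a point): loose M20 hexagon nut lying flat, 30 mm across the flats (along its x), 34 mm across the corners (along its y), 16 mm high, 65 g. This point is its centre, 8 mm above the bench. May be absent.
- chalk: bystander: flat stick of marking chalk, 12 x 75 x 8 mm, loose. To be left alone.
There are look-alikes about, which are no part of the job. Leave any green look-alike of the part that bears bolt2_c alone.

How it is judged:
On the way, in this order (a step that is already met when the one before it is completed fails the run):
1. the empty bin stands on the scale's platform, its middle within 30 mm of the platform's, and is released (horizontal distance between bin_c and platform_top below 0.03 m and z of bin_c in the frame of platform_top between 0.018 and 0.028 m and contact force between the fingers and bin below 0.1 N), for 0.2 s.
2. the zero button is pressed at least 3.2 mm with the punch's tip while the empty bin stands on the platform (value of joint zero_button above 0.0032 m and distance between punch and zero_button_top below 0.008 m and horizontal distance between bin_c and platform_top below 0.03 m and z of bin_c in the frame of platform_top between 0.018 and 0.028 m and not ((x of bolt0_c in the frame of bin_c between -0.031 and 0.031 m and y of bolt0_c in the frame of bin_c between -0.069 and 0.069 m and z of bolt0_c in the frame of bin_c between -0.025 and 0.03 m) or (x of bolt1_c in the frame of bin_c between -0.031 and 0.031 m and y of bolt1_c in the frame of bin_c between -0.069 and 0.069 m and z of bolt1_c in the frame of bin_c between -0.025 and 0.03 m) or (x of bolt2_c in the frame of bin_c between -0.031 and 0.031 m and y of bolt2_c in the frame of bin_c between -0.069 and 0.069 m and z of bolt2_c in the frame of bin_c between -0.025 and 0.03 m) or (x of nut0_c in the frame of bin_c between -0.031 and 0.031 m and y of nut0_c in the frame of bin_c between -0.069 and 0.069 m and z of nut0_c in the frame of bin_c between -0.025 and 0.03 m) or (x of nut1_c in the frame of bin_c between -0.031 and 0.031 m and y of nut1_c in the frame of bin_c between -0.069 and 0.069 m and z of nut1_c in the frame of bin_c between -0.025 and 0.03 m) or (x of nut2_c in the frame of bin_c between -0.031 and 0.031 m and y of nut2_c in the frame of bin_c between -0.069 and 0.069 m and z of nut2_c in the frame of bin_c between -0.025 and 0.03 m))), for 0.1 s.
3. every bolt lies in the bin on the platform (horizontal distance between bin_c and platform_top below 0.03 m and z of bin_c in the frame of platform_top between 0.018 and 0.028 m and x of bolt0_c in the frame of bin_c between -0.031 and 0.031 m and y of bolt0_c in the frame of bin_c between -0.069 and 0.069 m and z of bolt0_c in the frame of bin_c between -0.025 and 0.03 m and x of bolt1_c in the frame of bin_c between -0.031 and 0.031 m and y of bolt1_c in the frame of bin_c between -0.069 and 0.069 m and z of bolt1_c in the frame of bin_c between -0.025 and 0.03 m and x of bolt2_c in the frame of bin_c between -0.031 and 0.031 m and y of bolt2_c in the frame of bin_c between -0.069 and 0.069 m and z of bolt2_c in the frame of bin_c between -0.025 and 0.03 m and value of joint zero_button below 0.001 m), for 0.2 s.
4. the store button is pressed at least 3.2 mm with the punch's tip while the bin with every bolt in it stands on the platform (value of joint store_button above 0.0032 m and distance between punch and store_button_top below 0.008 m and horizontal distance between bin_c and platform_top below 0.03 m and z of bin_c in the frame of platform_top between 0.018 and 0.028 m and x of bolt0_c in the frame of bin_c between -0.031 and 0.031 m and y of bolt0_c in the frame of bin_c between -0.069 and 0.069 m and z of bolt0_c in the frame of bin_c between -0.025 and 0.03 m and x of bolt1_c in the frame of bin_c between -0.031 and 0.031 m and y of bolt1_c in the frame of bin_c between -0.069 and 0.069 m and z of bolt1_c in the frame of bin_c between -0.025 and 0.03 m and x of bolt2_c in the frame of bin_c between -0.031 and 0.031 m and y of bolt2_c in the frame of bin_c between -0.069 and 0.069 m and z of bolt2_c in the frame of bin_c between -0.025 and 0.03 m), for 0.1 s.
At the end, for the whole second after the job is handed in: the bin stands on the scale's platform within 30 mm of its middle with every bolt and no hand on it; every nut lies in the dish; the punch stands in its holder (tip at least 30 mm below the mouth); both buttons are up; everything is at rest (all of step 3 and contact force between the fingers and bin below 0.1 N and horizontal distance between each of nut0_c, nut1_c, nut2_c and dish below 0.055 m and z of each of nut0_c, nut1_c, nut2_c in the frame of dish below 0.045 m and horizontal distance between punch_head and holder_mouth below 0.015 m and horizontal distance between punch and holder_mouth below 0.01 m and z of punch in the frame of holder_mouth below -0.03 m and linear speed of each of bin, punch, bolt0, bolt1, bolt2, nut0, nut1, nut2 below 0.02 m/s and value of joint store_button below 0.001 m); the robot touches nothing.
It fails at once if zero is pressed while a bolt or a nut lies in the bin (value of joint zero_button above 0.002 m and ((x of bolt0_c in the frame of bin_c between -0.031 and 0.031 m and y of bolt0_c in the frame of bin_c between -0.069 and 0.069 m and z of bolt0_c in the frame of bin_c between -0.025 and 0.03 m) or (x of bolt1_c in the frame of bin_c between -0.031 and 0.031 m and y of bolt1_c in the frame of bin_c between -0.069 and 0.069 m and z of bolt1_c in the frame of bin_c between -0.025 and 0.03 m) or (x of bolt2_c in the frame of bin_c between -0.031 and 0.031 m and y of bolt2_c in the frame of bin_c between -0.069 and 0.069 m and z of bolt2_c in the frame of bin_c between -0.025 and 0.03 m) or (x of nut0_c in the frame of bin_c between -0.031 and 0.031 m and y of nut0_c in the frame of bin_c between -0.069 and 0.069 m and z of nut0_c in the frame of bin_c between -0.025 and 0.03 m) or (x of nut1_c in the frame of bin_c between -0.031 and 0.031 m and y of nut1_c in the frame of bin_c between -0.069 and 0.069 m and z of nut1_c in the frame of bin_c between -0.025 and 0.03 m) or (x of nut2_c in the frame of bin_c between -0.031 and 0.031 m and y of nut2_c in the frame of bin_c between -0.069 and 0.069 m and z of nut2_c in the frame of bin_c between -0.025 and 0.03 m))).
It fails at once if store is pressed while the bin is not on the platform (value of joint store_button above 0.002 m and not (horizontal distance between bin_c and platform_top below 0.03 m and z of bin_c in the frame of platform_top between 0.018 and 0.028 m)).
It fails at once if a nut ends up weighed with the bolts: store is pressed while a nut lies in the bin (value of joint store_button above 0.002 m and ((x of nut0_c in the frame of bin_c between -0.031 and 0.031 m and y of nut0_c in the frame of bin_c between -0.069 and 0.069 m and z of nut0_c in the frame of bin_c between -0.025 and 0.03 m) or (x of nut1_c in the frame of bin_c between -0.031 and 0.031 m and y of nut1_c in the frame of bin_c between -0.069 and 0.069 m and z of nut1_c in the frame of bin_c between -0.025 and 0.03 m) or (x of nut2_c in the frame of bin_c between -0.031 and 0.031 m and y of nut2_c in the frame of bin_c between -0.069 and 0.069 m and z of nut2_c in the frame of bin_c between -0.025 and 0.03 m))).
It fails at once if the stick of chalk is moved more than 50 mm (distance of chalk from where it was at the start of the episode above 0.05 m).
Of bolt0, bolt1, bolt2 only 2 to 3 are there at a start; the rules pass over those that are not, and their reading is None.
Of nut0, nut1, nut2 only 2 to 3 are there at a start; the rules pass over those that are not, and their reading is None.
At some moment in a run one of bolt0, bolt1, bolt2, nut0, nut1, nut2 may be knocked a few centimetres aside while the robot is not near it.
It also fails if it takes over 200 s, if anything falls off the work surface, if the arm or the gripper's body presses on something with over 40 N, if the wrist force passes 120 N, or if a joint passes its speed limit or range.

## Working session

There is one attempt and no reset: what is moved stays moved. The work goes in short steps, Python scripts to look and compute and a tool call to move; the robot and the scene stay as the last step left them, time stands still between calls to the robot, and variables do not carry over. Pictures are saved under pics/ and viewed, and the job is handed in when it is done.

Besides the shell and the picture viewer there is one more tool, called after "Request:" as name(argument=value, ...), one argument or row to a line, values as JSON. play_rows: Moves the arm, as the interface text tells. Its arguments: {"type":"object","properties":{"commands":{"type":"array"},"hand":{"type":"number"},"grip_force":{"type":"number"}},"required":["commands"]}

```bash
mkdir -p pics
cat > h.py <<'E'
from workcell import *
import numpy as np, cv2
def shot(name,tag):
    f=grab_frame(name); cv2.imwrite(f'pics/{tag}.png',f['image']); np.savez(f'pics/{tag}.npz',**f); return f
def load(tag): return dict(np.load(f'pics/{tag}.npz'))
def pt(f,u,v,z=None):
    R,_=cv2.Rodrigues(f['rvec']);t=f['tvec'].reshape(3);K=f['mtx']
    r=np.linalg.inv(K)@np.array([u,v,1.0])
    if z is None:
        return R.T@(r*f['range_z'][int(round(v)),int(round(u))]-t)
    c=-R.T@t; d=R.T@r
    return c+d*(z-c[2])/d[2]
def proj(f,p):
    return cv2.projectPoints(np.array(p,float).reshape(-1,3),f['rvec'],f['tvec'],f['mtx'],None)[0].reshape(-1,2)
def crop(tag,u0,u1,v0,v1,k,out):
    im=cv2.imread(f'pics/{tag}.png')[v0:v1,u0:u1]; cv2.imwrite(f'pics/{out}.png',cv2.resize(im,None,fx=k,fy=k,interpolation=cv2.INTER_CUBIC))
E
python3 - <<'E'
from h import *
for n in ('top','side'):
    f=shot(n,n+'0'); R,_=cv2.Rodrigues(f['rvec']); print(n,f['mtx'].round(1).tolist(),(-R.T@f['tvec'].reshape(3)).round(3)); print(R.round(2).tolist())
s=state(); print({k:np.round(v,3).tolist() for k,v in s.items()})
E
```

```text
top [[447.4, 0.0, 279.6], [0.0, 447.4, 208.0], [0.0, 0.0, 1.0]] [ 0.436 -0.194  0.944]
[[-0.01, -1.0, -0.03], [-1.0, 0.01, -0.09], [0.09, 0.03, -1.0]]
side [[447.4, 0.0, 276.1], [0.0, 447.4, 209.0], [0.0, 0.0, 1.0]] [0.49  0.682 0.55 ]
[[-1.0, -0.03, -0.0], [-0.01, 0.44, -0.9], [0.03, -0.9, -0.44]]
{'t': 0.1, 'joints': [-1.459, 0.343, 1.525, -0.0, 1.275, -0.146], 'joint_vel': [-0.0, -0.002, -0.002, -0.001, -0.002, 0.001], 'tau': [0.002, -43.2, -24.469, 0.072, 0.053, -0.0], 'eef_pos': [0.134, -0.507, 0.226], 'tcp_rot': [-3.14, -0.0, 0.258], 'contact_force': [0.347, -0.464, -0.337], 'wrist_torque': [0.026, -0.0, -0.016], 'gripper_width': 0.092}
```

View pics/top0.png

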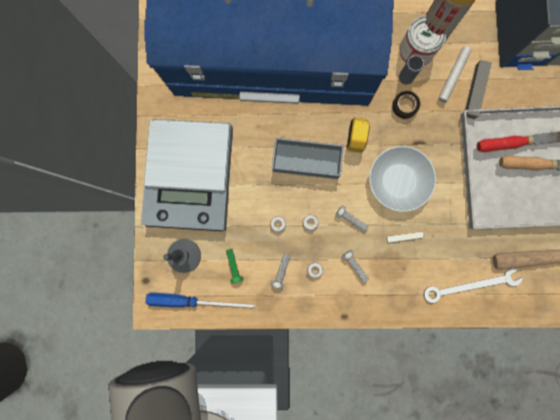

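View pics/side0.png

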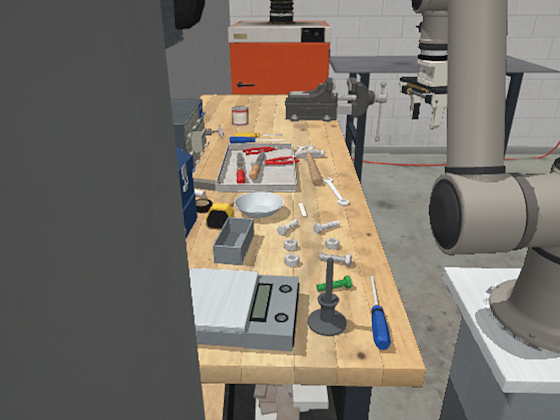

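Run:
```python
from h import *
crop('top0',135,265,110,320,3,'c1'); crop('top0',210,450,110,300,3,'c2')
```

```text
(no output)
```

View pics/c1.png

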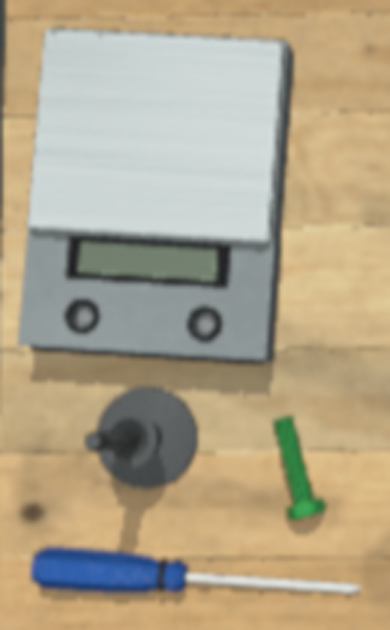

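View pics/c2.png

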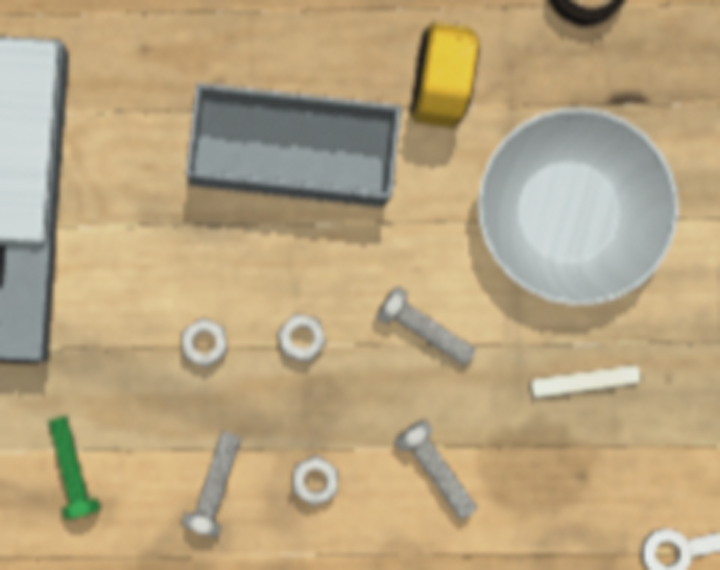

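Run:
```python
from h import *
f=load('top0')
def m(n,l,z):
    P=np.array([pt(f,u,v,z) for u,v in l]); print(n,P.round(3)[:,:2].tolist(),'mean',P.mean(0).round(4)[:2]); return P
A=np.array
b=m('bin',[(276.7,139.3),(342.7,145.3),(338.7,176.7),(273.3,171)],.045)
print(np.linalg.norm(b-np.roll(b,1,0),axis=1).round(4)); d=(b[0]-b[1]+b[3]-b[2]);print('bin y-dir',np.degrees(np.arctan2(d[1],d[0]))-90)
p=m('plat',[(151,120),(229.7,123.7),(224.3,190.7),(145,186.7)],.05)
print(np.linalg.norm(p-np.roll(p,1,0),axis=1).round(4)); d=(p[0]-p[1]+p[3]-p[2]);print('scale yaw',np.degrees(np.arctan2(d[1],d[0]))-90)
q=m('but',[(162.3,215.7),(203,218)],.0415);print(np.linalg.norm(q[0]-q[1]))
m('head',[(166.7,256.7)],.1395)
for l in ((167,256),(166,257)): print('depthhead',pt(f,*l).round(4))
m('foot',[(184.3,255.7)],.008)
m('dish',[(403,179)],.032)
c=lambda x,y:(210+x/3,110+y/3)
for n,h,s in (('bA',(395,304),(468,358)),('bB',(413,437),(467,513)),('bC',(203,524),(230,440))):
    P=m(n,[c(*h),c(*s)],.011); print(np.linalg.norm(P[0]-P[1]).round(4), np.degrees(np.arctan2(*(P[0]-P[1])[[1,0]])).round(1))
for n,a in (('n1',(204,343)),('n2',(302,338)),('n3',(315,481))): m(n,[c(*a)],.016)
m('chalk',[c(585,382)],.008); m('yellow',[c(445,75)],.04)
m('green',[c(60,420),c(82,512)],.011)
# holder depth points
for u,v in ((184,256),(176,256),(180,256),(187,250)): print((u,v),pt(f,u,v).round(4))
# cloud of holder
```

```text
bin [[0.656, -0.166], [0.642, -0.301], [0.577, -0.291], [0.591, -0.159]] mean [ 0.6164 -0.2292]
[0.0659 0.135  0.0651 0.133 ]
bin y-dir -6.002296324709462
plat [[0.699, 0.092], [0.689, -0.071], [0.551, -0.06], [0.561, 0.102]] mean [0.6251 0.0159]
[0.1386 0.1628 0.1384 0.162 ]
scale yaw -3.655850058613865
but [[0.502, 0.068], [0.497, -0.015]] mean [0.4996 0.0266]
0.08349976345225195
head [[0.421, 0.031]] mean [0.4211 0.0307]
depthhead [0.4224 0.0295 0.1421]
depthhead [0.4205 0.0321 0.139 ]
foot [[0.42, 0.03]] mean [0.4204 0.0304]
dish [[0.573, -0.423]] mean [ 0.5727 -0.4234]
bA [[0.51, -0.299], [0.472, -0.349]] mean [ 0.4905 -0.3242]
0.0624 52.5
bB [[0.418, -0.31], [0.365, -0.346]] mean [ 0.3915 -0.3277]
0.0631 34.4
bC [[0.359, -0.165], [0.417, -0.184]] mean [ 0.3879 -0.1742]
0.0604 161.5
n1 [[0.484, -0.167]] mean [ 0.4836 -0.1666]
n2 [[0.486, -0.234]] mean [ 0.4863 -0.2344]
n3 [[0.388, -0.242]] mean [ 0.3883 -0.2417]
chalk [[0.454, -0.43]] mean [ 0.4542 -0.4295]
yellow [[0.664, -0.334]] mean [ 0.6637 -0.3336]
green [[0.431, -0.066], [0.368, -0.081]] mean [ 0.3998 -0.0736]
(184, 256) [0.4206 0.0195 0.0558]
(176, 256) [0.4212 0.0281 0.0845]
(180, 256) [0.4207 0.0277 0.0552]
(187, 250) [0.4322 0.0237 0.0129]
```

```bash
cat >> h.py <<'E'
def cloud(f):
    R,_=cv2.Rodrigues(f['rvec']);t=f['tvec'].reshape(3);K=f['mtx']
    v,u=np.mgrid[:420,:560]; Z=f['range_z']
    P=np.stack([(u-K[0,2])/K[0,0]*Z,(v-K[1,2])/K[1,1]*Z,Z],-1)
    return (P-t)@R, Z>0
E
python3 - <<'E'
from h import *
f=load('top0'); P,ok=cloud(f)
for y in (0.08,0.02,-0.04,-.1,-.17,-.23,-.29):
    s=ok&(abs(P[...,1]-y)<.01)&(P[...,0]>.68)
    Q=P[s]
    out=[]
    for z in (.07,.1,.13,.16,.2,.25): 
        k=Q[Q[:,2]>z]; out.append(round(float(k[:,0].min()),3) if len(k) else None)
    print(y,out, Q[:,2].max().round(3))
# bin & dish & scale check by depth
s=ok&(abs(P[...,0]-.616)<.06)&(abs(P[...,1]+.229)<.1)&(abs(P[...,2]-.044)<.006)
Q=P[s][:,:2].astype(np.float32); print('bin',cv2.minAreaRect(Q))
s=ok&(abs(P[...,0]-.625)<.09)&(abs(P[...,1]-.016)<.1)&(abs(P[...,2]-.05)<.004)
Q=P[s]; print('plat',cv2.minAreaRect(Q[:,:2].astype(np.float32)),np.median(Q[:,2]))
s=ok&(abs(P[...,0]-.573)<.09)&(abs(P[...,1]+.423)<.09)&(abs(P[...,2]-.031)<.004)
Q=P[s]; print('dish',cv2.minEnclosingCircle(Q[:,:2].astype(np.float32)))
s=ok&(abs(P[...,0]-.42)<.03)&(abs(P[...,1]-.03)<.03)&(P[...,2]>.1)
print('punch',P[s][P[s][:,2]>.13].mean(0), P[s].max(0),P[s].min(0))
s=ok&(abs(P[...,0]-.42)<.025)&(abs(P[...,1]-.03)<.025)&(abs(P[...,2]-.055)<.004)
Q=P[s]; print('mouth',cv2.minEnclosingCircle(Q[:,:2].astype(np.float32)),Q.mean(0))
s=ok&(abs(P[...,0]-.42)<.045)&(abs(P[...,1]-.03)<.045)&(P[...,2]<.016)&(P[...,2]>.006)
Q=P[s]; print('foot',cv2.minEnclosingCircle(Q[:,:2].astype(np.float32)))
E
```

```text
0.08 [None, None, None, None, None, None] 0.055
0.02 [0.759, 0.759, 0.759, 0.759, 0.782, None] 0.217
-0.04 [0.75, 0.75, 0.75, 0.751, 0.777, None] 0.217
-0.1 [0.75, 0.751, 0.751, 0.751, 0.772, None] 0.222
-0.17 [0.745, 0.746, 0.746, 0.746, 0.766, None] 0.217
-0.23 [0.741, 0.742, 0.742, 0.742, 0.764, None] 0.233
-0.29 [0.731, 0.731, 0.731, 0.731, 0.76, None] 0.217
bin ((0.6218859553337097, -0.2416335940361023), (0.09196101129055023, 0.17481687664985657), 5.249524116516113)
plat ((0.6149346828460693, 0.019117839634418488), (0.16715547442436218, 0.16410215198993683), 86.09131622314453) 0.05092684846641264
dish ((0.5866087675094604, -0.4050789475440979), 0.08736228197813034)
punch [0.42194488 0.03222075 0.13776603] [0.42767399 0.03829691 0.14269972] [0.41616774 0.02678774 0.10128542]
mouth ((0.42173871397972107, 0.03368953987956047), 0.020061202347278595) [0.42228213 0.03126307 0.05483425]
foot ((0.4192137122154236, 0.03414032980799675), 0.03839154168963432)
```

```bash
cat >> h.py <<'E'
from scipy.spatial.transform import Rotation as Ro
def plan(xyz,yaw,step=.045,n=None,flip=False,rstep=.11,tilt=None):
    s=state(); p=np.array(s['eef_pos']); R=Ro.from_euler('xyz',s['tcp_rot'])
    T=Ro.from_euler('xyz',[np.pi,0,yaw]) if tilt is None else tilt
    if flip: T=T*Ro.from_rotvec([0,0,np.pi])
    rv=(R.inv()*T).as_rotvec(); d=np.array(xyz)-p
    if n is None: n=int(np.ceil(max(np.linalg.norm(d)/step,np.linalg.norm(rv)/(rstep*np.pi/2),1)))
    rows=[]; C=R; q=p.copy()
    for k in range(n):
        tr=C.inv().apply(np.array(xyz)-q)/(n-k)
        u=np.round(tr/.15,3); w=np.round((C.inv()*T).as_rotvec()/(n-k)/(np.pi/2),3)
        rows.append([u.tolist(),w.tolist()]); q=q+C.apply(u*.15); C=C*Ro.from_rotvec(w*np.pi/2)
    for i in range(0,n,10): print('[%s]'%','.join('[[%g,%g,%g],[%g,%g,%g]]'%tuple(a+b) for a,b in rows[i:i+10]))
    print('t',round(s['t'],2),'cur',p.round(4),np.round(s['tcp_rot'],3),'n',n,'end err mm',((np.array(xyz)-q)*1e3).round(2))
E
python3 -c "
from h import *
plan([.616,-.229,.13],np.radians(84))"
```

```text
[[[0.275,-0.075,0.049],[-0,-0,-0.059]],[[0.281,-0.049,0.049],[-0,-0,-0.059]],[[0.285,-0.023,0.05],[-0,-0,-0.059]],[[0.285,0.004,0.049],[-0,-0,-0.059]],[[0.284,0.03,0.05],[-0,-0,-0.059]],[[0.28,0.056,0.049],[-0,-0,-0.059]],[[0.274,0.082,0.05],[-0,-0,-0.059]],[[0.265,0.107,0.049],[-0,-0,-0.059]],[[0.254,0.131,0.05],[-0,-0,-0.059]],[[0.24,0.154,0.049],[-0,-0,-0.06]]]
[[[0.225,0.175,0.05],[-0,-0,-0.059]],[[0.208,0.196,0.049],[-0,-0,-0.06]],[[0.188,0.214,0.05],[-0,-0.001,-0.059]]]
t 0.1 cur [ 0.1338 -0.5073  0.2261] [-3.14  -0.     0.258] n 13 end err mm [0.04 0.03 0.04]
```

```bash
cat >> h.py <<'E'
def go(xyz,yawdeg,step=.05):
    s=state(); p=np.array(s['eef_pos']); R=Ro.from_euler('xyz',s['tcp_rot'])
    T=Ro.from_euler('xyz',[np.pi,0,np.radians(yawdeg)])
    rv=(R.inv()*T).as_rotvec()/(np.pi/2); d=T.inv().apply(np.array(xyz)-p)/.15
    nr=max(1,int(np.ceil(np.linalg.norm(rv)/.115))); n=max(1,int(np.ceil(np.linalg.norm(d)*.15/step)))
    print('t',round(s['t'],2),'cur',p.round(4),np.round(s['tcp_rot'],3),'w',round(s['gripper_width'],4),'F',np.round(s['contact_force'],1))
    print('TURN',rv.round(3),f'= {nr} x',(rv/nr).round(3).tolist(),' SHIFT',d.round(3),f'= {n} x',(d/n).round(3).tolist())
E
python3 -c "
from h import *
go([.616,-.229,.13],84)"
```

```text
t 0.1 cur [ 0.1338 -0.5073  0.2261] [-3.14  -0.     0.258] w 0.0917 F [ 0.3 -0.5 -0.3]
TURN [-0.001 -0.001 -0.769] = 7 x [-0.0, -0.0, -0.11]  SHIFT [2.181 3.003 0.641] = 12 x [0.182, 0.25, 0.053]
```

Request:
play_rows(
  commands=[
    [[0,0,0],[0,0,-0.11]],
    [[0,0,0],[0,0,-0.11]],
    [[0,0,0],[0,0,-0.11]],
    [[0,0,0],[0,0,-0.11]],
    [[0,0,0],[0,0,-0.11]],
    [[0,0,0],[0,0,-0.11]],
    [[0,0,0],[0,0,-0.11]],
    [[0.18,0.25,0.05],[0,0,0]],
    [[0.18,0.25,0.05],[0,0,0]],
    [[0.18,0.25,0.05],[0,0,0]],
  ],
  hand=1,
)

```text
t: 1.35
eef_pos: [0.2551, -0.4378, 0.2037]
tcp_rot: [-3.141, -0.0, 1.467]
contact_force: [-0.3, -0.1, 0.2]
gripper_width: 0.0916
```

Request:
play_rows(
  commands=[
    [[0.18,0.25,0.05],[0,0,0]],
    [[0.18,0.25,0.05],[0,0,0]],
    [[0.18,0.25,0.05],[0,0,0]],
    [[0.18,0.25,0.05],[0,0,0]],
    [[0.18,0.25,0.05],[0,0,0]],
    [[0.18,0.25,0.05],[0,0,0]],
    [[0.18,0.25,0.05],[0,0,0]],
    [[0.18,0.25,0.05],[0,0,0]],
    [[0.18,0.25,0.05],[0,0,0]],
    [[0,0,0],[0,0,0]],
  ],
)

```text
t: 2.6
eef_pos: [0.6164, -0.2294, 0.1349]
tcp_rot: [-3.14, -0.001, 1.471]
contact_force: [0.1, 0.7, -0.2]
gripper_width: 0.0917
```

```bash
python3 -c "
from h import *
go([.616,-.229,.012],84)
shot('top','top1')"
```

```text
t 2.6 cur [ 0.6164 -0.2294  0.1349] [-3.140e+00 -1.000e-03  1.471e+00] w 0.0917 F [ 0.1  0.7 -0.2]
TURN [-0.001 -0.001  0.003] = 1 x [-0.001, -0.001, 0.003]  SHIFT [ 0.002 -0.003  0.819] = 3 x [0.001, -0.001, 0.273]
```

View pics/top1.png

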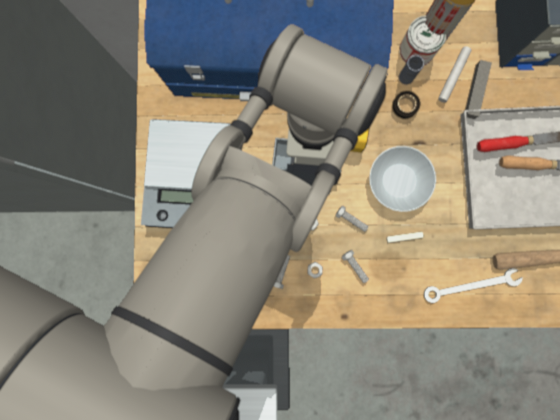

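Request:
play_rows(
  commands=[
    [[0,0,0.16],[0,0,0]],
    [[0,0,0.16],[0,0,0]],
    [[0,0,0.16],[0,0,0]],
    [[0,0,0.16],[0,0,0]],
    [[0,0,0.16],[0,0,0]],
    [[0,0,0],[0,0,0]],
  ],
)

```text
t: 3.4
eef_pos: [0.6126, -0.2323, 0.0151]
tcp_rot: [-3.137, -0.001, 1.466]
contact_force: [-0.0, -0.2, 0.9]
gripper_width: 0.0913
```

Request:
play_rows(
  commands=[
    [[0,0,0],[0,0,0]],
    [[0,0,0],[0,0,0]],
    [[0,0,0],[0,0,0]],
    [[0,0,0],[0,0,0]],
    [[0,0,0],[0,0,0]],
    [[0,0,0],[0,0,0]],
  ],
  hand=-1,
  grip_force=25,
)

```text
t: 4.15
eef_pos: [0.6161, -0.2323, 0.018]
tcp_rot: [3.139, 0.001, 1.467]
contact_force: [2.3, 0.6, 5.3]
gripper_width: 0.0642
```

```bash
python3 -c "
from h import *
go([.616,-.229,.14],84)
shot('side','side1');crop('side1',180,360,180,320,4,'s1')"
```

```text
t 4.15 cur [ 0.6161 -0.2323  0.018 ] [3.139e+00 1.000e-03 1.467e+00] w 0.0642 F [2.3 0.6 5.3]
TURN [0.002 0.001 0.001] = 1 x [0.002, 0.001, 0.001]  SHIFT [ 0.022 -0.003 -0.813] = 3 x [0.007, -0.001, -0.271]
```

View pics/s1.png

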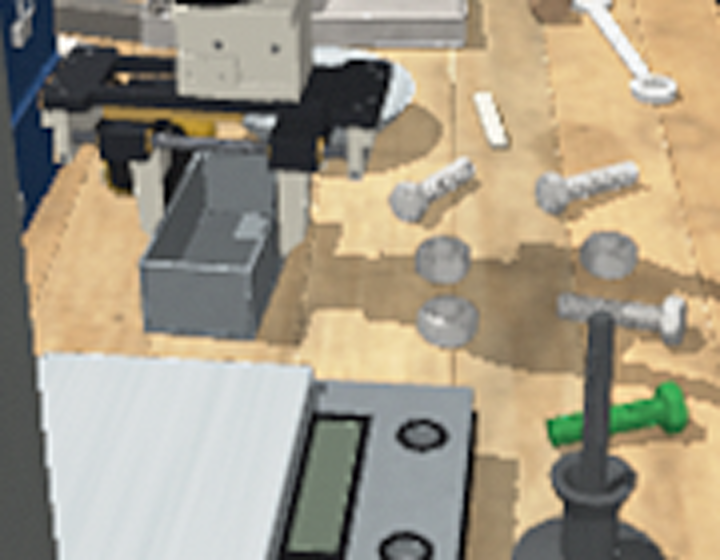

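Request:
play_rows(
  commands=[
    [[0,0,-0.1],[0,0,0]],
    [[0,0,-0.2],[0,0,0]],
    [[0,0,-0.2],[0,0,0]],
    [[0,0,-0.2],[0,0,0]],
    [[0,0,-0.1],[0,0,0]],
    [[0,0,0],[0,0,0]],
  ],
)

```text
t: 4.95
eef_pos: [0.6151, -0.232, 0.1375]
tcp_rot: [3.14, 0.001, 1.467]
contact_force: [-0.2, 0.2, -1.9]
gripper_width: 0.0642
```

```bash
python3 -c "
from h import *
go([.625,.013,.13],86.3)"
```

```text
t 4.95 cur [ 0.6151 -0.232   0.1375] [3.140e+00 1.000e-03 1.467e+00] w 0.0642 F [-0.2  0.2 -1.9]
TURN [ 0.001  0.    -0.025] = 1 x [0.001, 0.0, -0.025]  SHIFT [ 1.634 -0.039  0.05 ] = 5 x [0.327, -0.008, 0.01]
```

Request:
play_rows(
  commands=[
    [[0.1,0,0],[0,0,-0.025]],
    [[0.25,-0.007,0.01],[0,0,0]],
    [[0.25,-0.007,0.01],[0,0,0]],
    [[0.25,-0.007,0.01],[0,0,0]],
    [[0.25,-0.007,0.01],[0,0,0]],
    [[0.25,-0.007,0.01],[0,0,0]],
    [[0.2,-0.007,0],[0,0,0]],
    [[0.084,0,0],[0,0,0]],
    [[0,0,0],[0,0,0]],
    [[0,0,0],[0,0,0]],
  ],
)

```text
t: 6.2
eef_pos: [0.6248, 0.0121, 0.1289]
tcp_rot: [-3.141, 0.001, 1.506]
contact_force: [-0.3, 0.3, -1.9]
gripper_width: 0.064
```

```bash
python3 -c "
from h import *
go([.625,.013,.0675],86.3)"
```

```text
t 6.2 cur [0.6248 0.0121 0.1289] [-3.141e+00  1.000e-03  1.506e+00] w 0.064 F [-0.3  0.3 -1.9]
TURN [-0.  0. -0.] = 1 x [-0.0, 0.0, -0.0]  SHIFT [0.006 0.001 0.409] = 2 x [0.003, 0.0, 0.205]
```

Request:
play_rows(
  commands=[
    [[0,0,0.12],[0,0,0]],
    [[0,0,0.12],[0,0,0]],
    [[0,0,0.08],[0,0,0]],
    [[0,0,0.05],[0,0,0]],
    [[0,0,0.02],[0,0,0]],
    [[0,0,0.01],[0,0,0]],
    [[0,0,0],[0,0,0]],
  ],
)

```text
t: 7.08
eef_pos: [0.6252, 0.0131, 0.0695]
tcp_rot: [3.141, 0.0, 1.507]
contact_force: [-0.7, -0.1, -2.3]
gripper_width: 0.0642
```

```bash
python3 -c "
from h import *
go([.625,.013,.0675],86.3)
shot('side','side2');crop('side2',180,360,180,360,3,'s2')"
```

```text
t 7.08 cur [0.6252 0.0131 0.0695] [3.141 0.    1.507] w 0.0642 F [-0.7 -0.1 -2.3]
TURN [0. 0. 0.] = 1 x [0.0, 0.0, 0.0]  SHIFT [-0.    -0.001  0.014] = 1 x [-0.0, -0.001, 0.014]
```

View pics/s2.png

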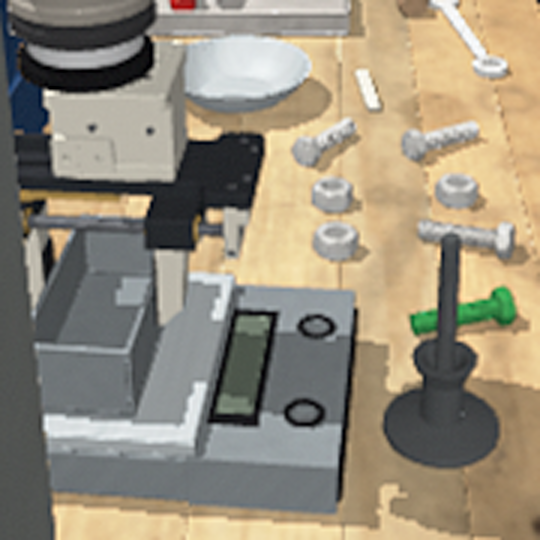

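Request:
play_rows(
  commands=[
    [[0,0,0.01],[0,0,0]],
    [[0,0,0.01],[0,0,0]],
    [[0,0,0],[0,0,0]],
    [[0,0,0],[0,0,0]],
  ],
)

```text
t: 7.62
eef_pos: [0.6253, 0.0131, 0.0669]
tcp_rot: [3.14, 0.0, 1.507]
contact_force: [-1.6, -0.1, 4.0]
gripper_width: 0.0642
```

Request:
play_rows(
  commands=[
    [[0,0,0],[0,0,0]],
    [[0,0,0],[0,0,0]],
    [[0,0,0],[0,0,0]],
    [[0,0,0],[0,0,0]],
    [[0,0,-0.1],[0,0,0]],
    [[0,0,-0.15],[0,0,0]],
    [[0,0,-0.2],[0,0,0]],
    [[0,0,-0.2],[0,0,0]],
    [[0,0,-0.2],[0,0,0]],
    [[0,0,-0.2],[0,0,0]],
  ],
  hand=1,
)

```text
t: 8.88
eef_pos: [0.625, 0.0131, 0.2261]
tcp_rot: [3.14, 0.0, 1.507]
contact_force: [0.5, 0.7, -0.3]
gripper_width: 0.0922
```

```bash
python3 -c "
from h import *
go([.422,.031,.22],86.3)
go([.422,.031,.22],0)
shot('side','side3');crop('side3',180,360,180,360,3,'s3');print(state()['joints'])"
```

```text
t 8.88 cur [0.625  0.0131 0.2261] [3.14  0.    1.507] w 0.0922 F [ 0.5  0.7 -0.3]
TURN [0.001 0.    0.   ] = 1 x [0.001, 0.0, 0.0]  SHIFT [ 0.032 -1.358  0.04 ] = 5 x [0.006, -0.272, 0.008]
t 8.88 cur [0.625  0.0131 0.2261] [3.14  0.    1.507] w 0.0922 F [ 0.5  0.7 -0.3]
TURN [ 0.001 -0.001  0.959] = 9 x [0.0, -0.0, 0.107]  SHIFT [-1.353 -0.119  0.04 ] = 5 x [-0.271, -0.024, 0.008]
[-1.01491078e-01  5.25115991e-01  1.22142798e+00 -9.55026284e-05
  1.38638248e+00 -3.73665870e-02]
```

View pics/s3.png

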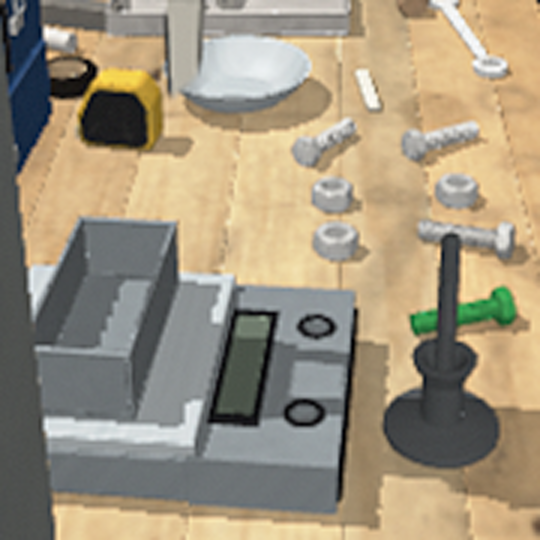

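Request:
play_rows(
  commands=[
    [[0.006,-0.27,0],[0,0,0]],
    [[0.006,-0.27,0],[0,0,0]],
    [[0.006,-0.27,0],[0,0,0]],
    [[0.006,-0.27,0],[0,0,0]],
    [[0.006,-0.2,0.04],[0,0,0]],
    [[0,-0.078,0],[0,0,0]],
    [[0,0,0],[0,0,0]],
    [[0,0,0],[0,0,0]],
  ],
)

```text
t: 9.93
eef_pos: [0.4233, 0.0304, 0.2181]
tcp_rot: [3.14, 0.0, 1.506]
contact_force: [0.0, -1.1, 1.2]
gripper_width: 0.0916
```

```bash
python3 -c "
from h import *
go([.422,.031,.098],86.3)
f=shot('side','side4');crop('side4',270,390,160,340,3,'s4')
print(proj(f,[[.422,.031,.1395],[.422,.031,.055],[.422,.031,.22]]))
crop('side0',270,390,240,340,6,'s40')"
```

```text
t 9.93 cur [0.4233 0.0304 0.2181] [3.14  0.    1.506] w 0.0916 F [ 0.  -1.1  1.2]
TURN [0.001 0.    0.   ] = 1 x [0.001, 0.0, 0.0]  SHIFT [ 0.003 -0.009  0.801] = 3 x [0.001, -0.003, 0.267]
[[328.62395778 257.25233117]
 [326.39686926 297.4325127 ]
 [330.95762895 215.14923096]]
```

View pics/s4.png

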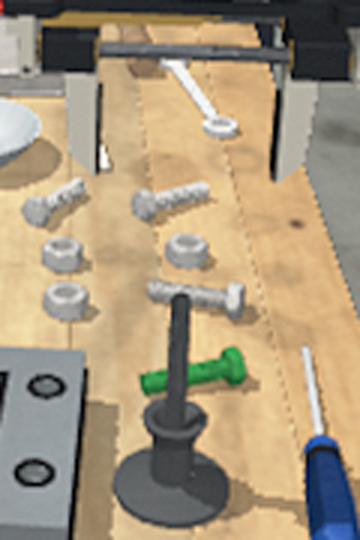

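View pics/s40.png

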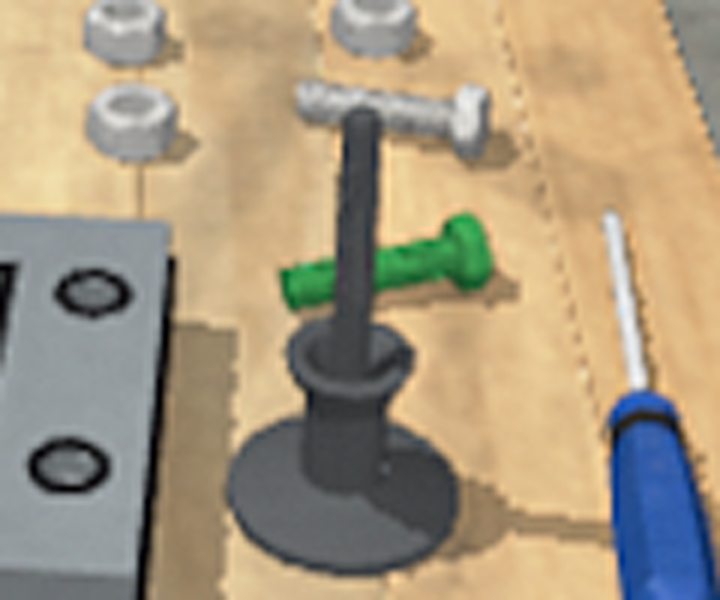

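Request:
play_rows(
  commands=[
    [[0,-0.015,0.2],[0,0,0]],
    [[0,0,0.2],[0,0,0]],
    [[0,0,0.2],[0,0,0]],
    [[0,0,0.15],[0,0,0]],
    [[0,0,0.05],[0,0,0]],
    [[0,0,0],[0,0,0]],
  ],
)

```text
t: 10.72
eef_pos: [0.4201, 0.0307, 0.0976]
tcp_rot: [-3.141, 0.0, 1.507]
contact_force: [0.6, -0.2, -0.9]
gripper_width: 0.0919
```

Request:
play_rows(
  commands=[
    [[0,0,0],[0,0,0]],
    [[0,0,0],[0,0,0]],
    [[0,0,0],[0,0,0]],
    [[0,0,0],[0,0,0]],
    [[0,0,0],[0,0,0]],
    [[0,0,0],[0,0,0]],
    [[0,0,0],[0,0,0]],
    [[0,0,0],[0,0,0]],
  ],
  hand=-1,
  grip_force=40,
)

```text
t: 11.72
eef_pos: [0.4197, 0.0308, 0.0977]
tcp_rot: [-3.142, 0.0, 1.507]
contact_force: [0.2, -0.5, 0.2]
gripper_width: 0.0164
```

```bash
python3 -c "
from h import *
go([.42,.031,.2],86.3)
f=shot('side','side5');crop('side5',270,390,180,340,4,'s5')
"
```

```text
t 11.72 cur [0.4197 0.0308 0.0977] [-3.142  0.     1.507] w 0.0164 F [ 0.2 -0.5  0.2]
TURN [-0.  0.  0.] = 1 x [-0.0, 0.0, 0.0]  SHIFT [ 0.002  0.002 -0.682] = 3 x [0.001, 0.001, -0.227]
```

View pics/s5.png

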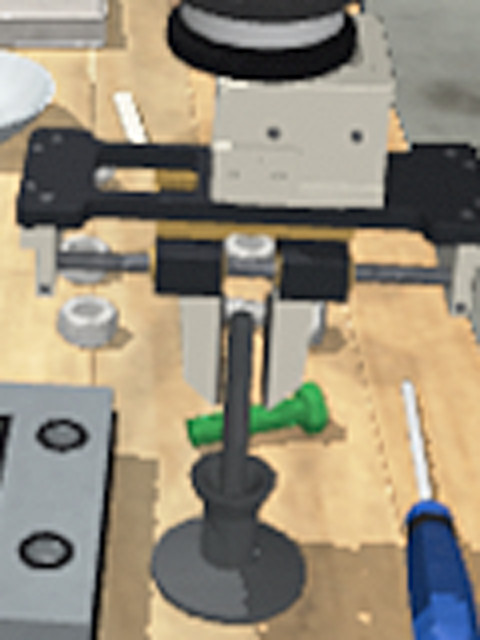

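Request:
play_rows(
  commands=[
    [[0,0,0],[0,0,0]],
    [[0,0,0],[0,0,0]],
    [[0,0,0],[0,0,0]],
    [[0,0,0],[0,0,0]],
  ],
)

```text
t: 12.28
eef_pos: [0.4198, 0.0308, 0.0977]
tcp_rot: [3.141, 0.0, 1.507]
contact_force: [-0.1, 0.1, -0.1]
gripper_width: 0.0114
```

```bash
python3 -c "
from h import *
go([.42,.031,.18],86.3)
f=shot('top','top5');crop('top5',130,250,180,320,4,'t5')
"
```

```text
t 12.28 cur [0.4198 0.0308 0.0977] [3.141 0.    1.507] w 0.0114 F [-0.1  0.1 -0.1]
TURN [0. 0. 0.] = 1 x [0.0, 0.0, 0.0]  SHIFT [ 0.002  0.001 -0.549] = 2 x [0.001, 0.001, -0.274]
```

View pics/t5.png

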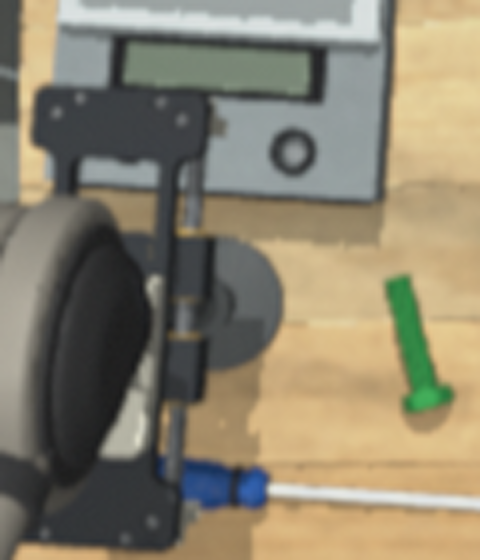

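```bash
python3 -c "
from h import *
f=load('side0');g=load('top0')
crop('top0',150,220,205,245,10,'b1');crop('side0',270,350,275,325,8,'b2')
c=lambda x,y:(270+x/6,240+y/6)
for n,q,z in (('zero',c(68,465),.0415),('store',c(93,293),.0415),('mouth',c(350,355),.055)): print(n,pt(f,*q,z).round(4))
"
```

```text
zero [0.5018 0.0712 0.0415]
store [ 0.4955 -0.0113  0.0415]
mouth [0.4189 0.0359 0.055 ]
```

View pics/b1.png

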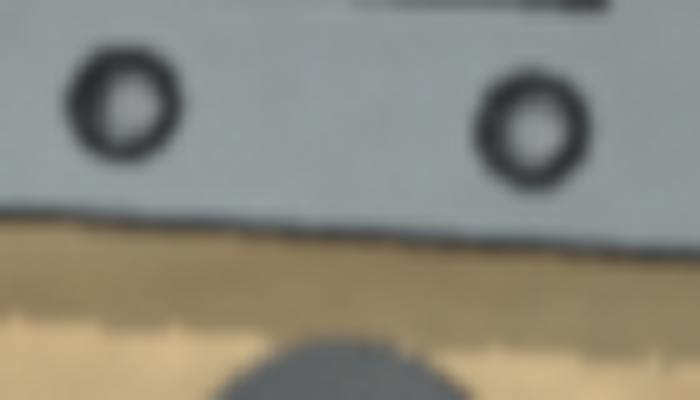

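View pics/b2.png

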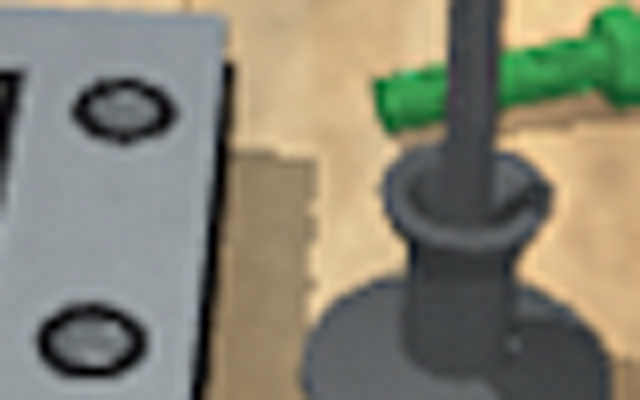

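Request:
play_rows(
  commands=[
    [[0,0,-0.05],[0,0,0]],
    [[0,0,-0.1],[0,0,0]],
    [[0,0,-0.15],[0,0,0]],
    [[0,0,-0.15],[0,0,0]],
    [[0,0,-0.15],[0,0,0]],
    [[0,0,-0.1],[0,0,0]],
    [[0,0,0],[0,0,0]],
  ],
)

```text
t: 13.2
eef_pos: [0.4201, 0.0307, 0.2038]
tcp_rot: [3.139, 0.0, 1.507]
contact_force: [-0.1, 0.2, -0.9]
gripper_width: 0.0111
```

```bash
python3 -c "
from h import *
go([.5005,.068,.16],86.3)
f=shot('side','side6');crop('side6',230,390,140,340,3,'s6')
"
```

```text
t 13.2 cur [0.4201 0.0307 0.2038] [3.139 0.    1.507] w 0.0111 F [-0.1  0.2 -0.9]
TURN [0.001 0.    0.   ] = 1 x [0.001, 0.0, 0.0]  SHIFT [0.282 0.519 0.292] = 2 x [0.141, 0.259, 0.146]
```

View pics/s6.png

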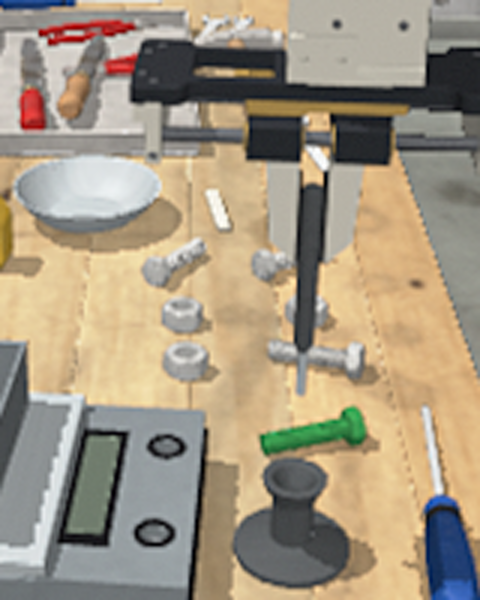

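Request:
play_rows(
  commands=[
    [[0.07,0.13,0],[0,0,0]],
    [[0.07,0.13,0],[0,0,0]],
    [[0.07,0.13,0],[0,0,0]],
    [[0.067,0.135,0],[0,0,0]],
    [[0,0,0.1],[0,0,0]],
    [[0,0,0.1],[0,0,0]],
    [[0,0,0.09],[0,0,0]],
    [[0,0,0],[0,0,0]],
  ],
)

```text
t: 14.25
eef_pos: [0.5, 0.0671, 0.1578]
tcp_rot: [-3.138, 0.0, 1.506]
contact_force: [-0.8, 0.0, -0.5]
gripper_width: 0.0109
```

```bash
python3 -c "
from h import *
go([.5015,.0675,.13],86.3)
f=shot('side','side7');crop('side7',230,350,200,340,5,'s7')
f=shot('top','top7');crop('top7',130,230,160,260,5,'t7')
"
```

```text
t 14.25 cur [0.5    0.0671 0.1578] [-3.138  0.     1.506] w 0.0109 F [-0.8  0.  -0.5]
TURN [-0.002  0.     0.   ] = 1 x [-0.002, 0.0, 0.0]  SHIFT [0.003 0.01  0.185] = 1 x [0.003, 0.01, 0.185]
```

View pics/s7.png

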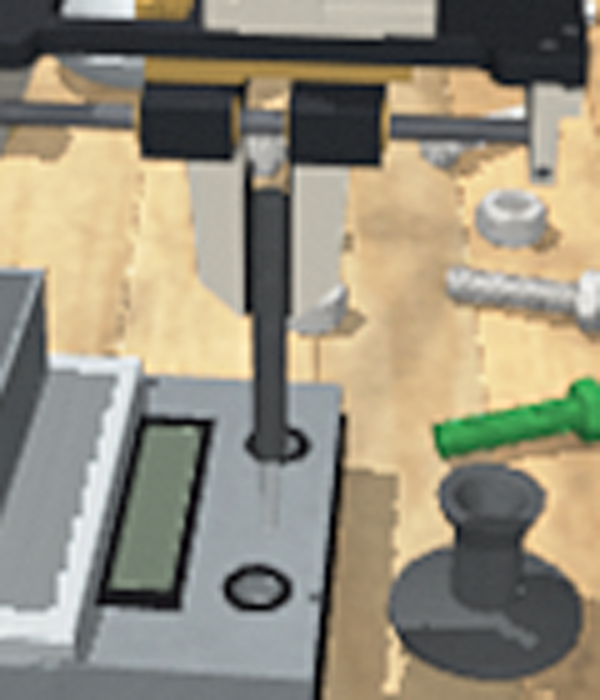

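View pics/t7.png

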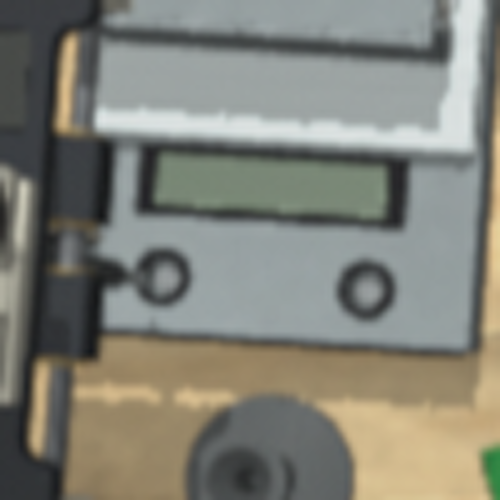

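```bash
python3 -c "
from h import *
f=load('side7');g=load('top7')
print(proj(f,[[.5,.0671,.0676],[.5,.0671,.1996],[.5015,.068,.0676],[.5015,.0675,.0415]]))
# top: tip bottom visible edge
print(proj(g,[[.5,.0671,.0676],[.5,.0671,.1026]]))
print(pt(f,284,305,.0676),pt(f,281.5,317.2,.0415))
"
```

```text
[[282.44809849 303.83900033]
 [282.58750637 236.56566851]
 [281.56027    304.15832599]
 [281.5537359  316.08418521]]
[[159.04756485 215.96405882]
 [153.61710919 214.68061412]]
[0.49730649 0.07016962 0.0676    ] [0.50153765 0.07044311 0.0415    ]
```

Request:
play_rows(
  commands=[
    [[0,0.024,0],[0,0,0]],
    [[0,0,0.06],[0,0,0]],
    [[0,0,0.05],[0,0,0]],
    [[0,0,0],[0,0,0]],
    [[0,0,0],[0,0,0]],
  ],
)

```text
t: 14.98
eef_pos: [0.5046, 0.0669, 0.1427]
tcp_rot: [-3.141, 0.0, 1.507]
contact_force: [-0.4, -0.0, 0.2]
gripper_width: 0.0115
```

```bash
python3 -c "
from h import *
go([.5035,.0675,.125],86.3)
f=shot('side','side8');crop('side8',255,315,280,330,10,'s8')
f=shot('top','top8');crop('top8',140,180,195,235,12,'t8')
"
```

```text
t 14.97 cur [0.5046 0.0669 0.1427] [-3.141  0.     1.507] w 0.0115 F [-0.4 -0.   0.2]
TURN [-0.  0.  0.] = 1 x [-0.0, 0.0, 0.0]  SHIFT [ 0.003 -0.007  0.118] = 1 x [0.003, -0.007, 0.118]
```

View pics/s8.png

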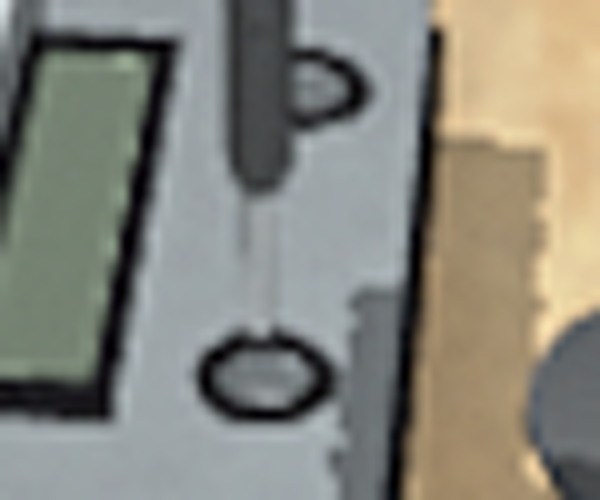

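View pics/t8.png

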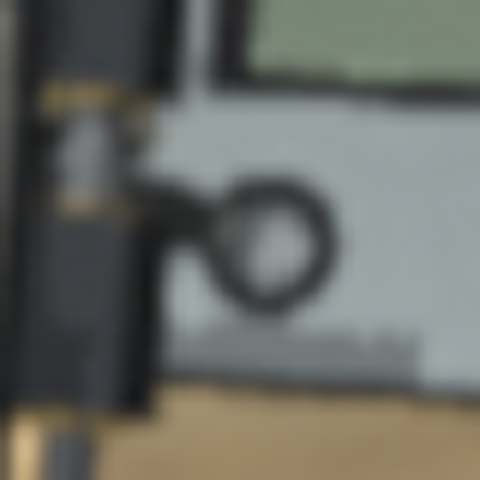

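```bash
python3 -c "
from h import *
f=load('side8');g=load('top8')
print(pt(f,281.4,313.3,.0525),pt(f,281.5,317.7,.0415)); 
print('tcp pred',proj(g,[[.5046,.0669,.0525],[.5046,.0669,.0815],[.502,.068,.0415]]), 12*(proj(g,[[.5046,.0669,.0525],[.5046,.0669,.0815]])-[140,195]))
"
```

```text
[0.50165839 0.07353921 0.0525    ] [0.50151292 0.07175443 0.0415    ]
tcp pred [[161.39104423 214.20514632]
 [157.07975229 213.10955557]
 [162.40112657 215.88205907]] [[256.69253077 230.46175578]
 [204.95702746 217.3146669 ]]
```

Request:
play_rows(
  commands=[
    [[-0.016,0,0],[0,0,0]],
    [[0,0,0.03],[0,0,0]],
    [[0,0,0.03],[0,0,0]],
    [[0,0,0.03],[0,0,0]],
    [[0,0,0.02],[0,0,0]],
    [[0,0,0],[0,0,0]],
  ],
  grip_force=55,
)

```text
t: 15.82
eef_pos: [0.5043, 0.0646, 0.1259]
tcp_rot: [-3.141, 0.0, 1.507]
contact_force: [0.7, 0.2, -0.8]
gripper_width: 0.0112
```

```bash
python3 -c "
from h import *
go([.5035,.0675,.122],86.3)
f=shot('side','side9');crop('side9',255,315,280,330,10,'s9')
"
```

```text
t 15.82 cur [0.5043 0.0646 0.1259] [-3.141  0.     1.507] w 0.0112 F [ 0.7  0.2 -0.8]
TURN [-0.  0.  0.] = 1 x [-0.0, 0.0, 0.0]  SHIFT [ 0.019 -0.006  0.026] = 1 x [0.019, -0.006, 0.026]
```

View pics/s9.png

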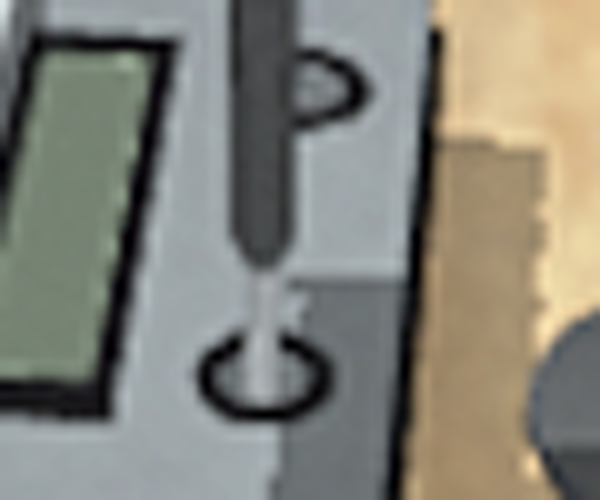

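Request:
play_rows(
  commands=[
    [[0,0,0.015],[0,0,0]],
    [[0,0,0.013],[0,0,0]],
    [[0,0,0.01],[0,0,0]],
    [[0,0,0],[0,0,0]],
    [[0,0,0],[0,0,0]],
  ],
)

```text
t: 16.5
eef_pos: [0.5047, 0.0645, 0.1208]
tcp_rot: [3.141, 0.0, 1.507]
contact_force: [-0.6, 0.4, 4.8]
gripper_width: 0.0111
```

Request:
play_rows(
  commands=[
    [[0,0,0.008],[0,0,0]],
    [[0,0,0.006],[0,0,0]],
    [[0,0,0],[0,0,0]],
    [[0,0,0],[0,0,0]],
  ],
)

```text
t: 17.0
eef_pos: [0.5049, 0.0646, 0.1194]
tcp_rot: [3.14, 0.0, 1.507]
contact_force: [-1.1, -0.3, 10.0]
gripper_width: 0.0106
```

Request:
play_rows(
  commands=[
    [[0,0,-0.05],[0,0,0]],
    [[0,0,-0.1],[0,0,0]],
    [[0,0,-0.15],[0,0,0]],
    [[0,0,-0.15],[0,0,0]],
    [[0,0,-0.12],[0,0,0]],
    [[0,0,0],[0,0,0]],
  ],
)

```text
t: 17.75
eef_pos: [0.505, 0.0645, 0.2053]
tcp_rot: [3.139, 0.0, 1.507]
contact_force: [-0.1, -0.7, -1.5]
gripper_width: 0.0111
```

```bash
python3 -c "
from h import *
go([.420,.0307,.195],86.3)
f=shot('side','side10');crop('side10',230,350,180,340,4,'s10')
"
```

```text
t 17.75 cur [0.505  0.0645 0.2053] [3.139 0.    1.507] w 0.0111 F [-0.1 -0.7 -1.5]
TURN [0.002 0.    0.   ] = 1 x [0.002, 0.0, 0.0]  SHIFT [-0.262 -0.551  0.069] = 2 x [-0.131, -0.275, 0.034]
```

View pics/s10.png

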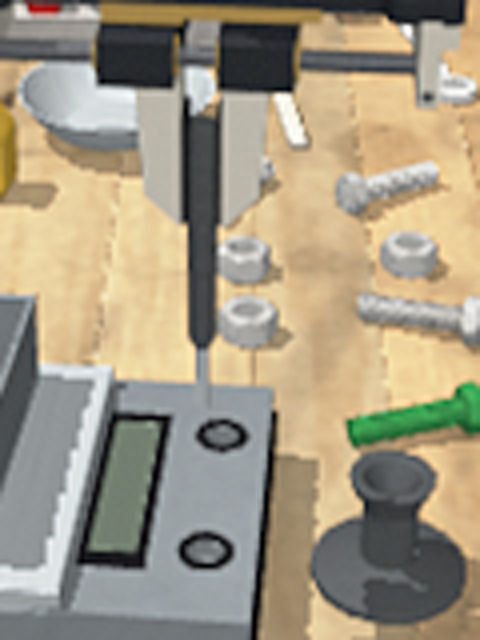

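Request:
play_rows(
  commands=[
    [[-0.05,-0.11,0],[0,0,0]],
    [[-0.05,-0.11,0],[0,0,0]],
    [[-0.06,-0.11,0],[0,0,0]],
    [[-0.05,-0.11,0],[0,0,0]],
    [[-0.052,-0.111,0],[0,0,0]],
    [[0,0,0.08],[0,0,0]],
    [[0,0,0.1],[0,0,0]],
    [[0,0,0],[0,0,0]],
    [[0,0,0],[0,0,0]],
  ],
)

```text
t: 18.92
eef_pos: [0.4197, 0.0308, 0.1767]
tcp_rot: [-3.141, 0.0, 1.507]
contact_force: [0.6, 0.2, -0.6]
gripper_width: 0.0111
```

```bash
python3 -c "
from h import *
go([.420,.0307,.098],86.3)
f=shot('side','side11');crop('side11',290,370,230,330,6,'s11')
s=state()['eef_pos']
print((proj(f,[[.420,.031,.055],[s[0],s[1],s[2]-.0902]])-[290,230])*6)
"
```

```text
t 18.93 cur [0.4197 0.0308 0.1767] [-3.141  0.     1.507] w 0.0111 F [ 0.6  0.2 -0.6]
TURN [-0.  0.  0.] = 1 x [-0.0, 0.0, 0.0]  SHIFT [-0.     0.002  0.524] = 2 x [-0.0, 0.001, 0.262]
[[225.11103696 404.69314134]
 [230.66878762 316.34023394]]
```

View pics/s11.png

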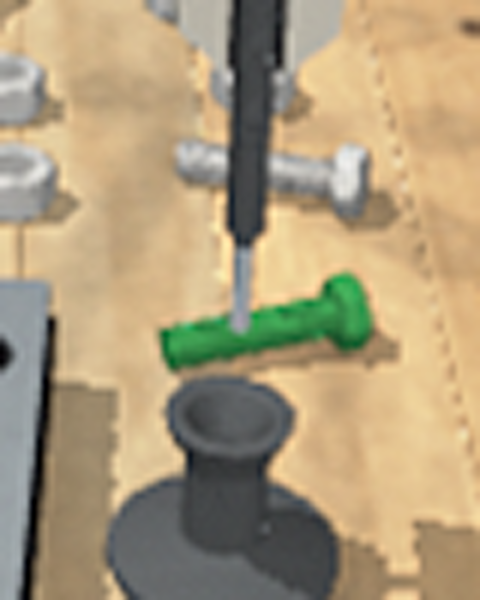

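Request:
play_rows(
  commands=[
    [[0,0,0.08],[0,0,0]],
    [[0,0,0.08],[0,0,0]],
    [[0,0,0.08],[0,0,0]],
    [[0,0,0.08],[0,0,0]],
    [[0,0,0.08],[0,0,0]],
    [[0,0,0.06],[0,0,0]],
    [[0,0,0.03],[0,0,0]],
    [[0,0,0],[0,0,0]],
  ],
)

```text
t: 19.98
eef_pos: [0.4195, 0.0306, 0.1032]
tcp_rot: [3.142, 0.0, 1.507]
contact_force: [1.4, -0.0, -1.6]
gripper_width: 0.011
```

Request:
play_rows(
  commands=[
    [[0,0,0.015],[0,0,0]],
    [[0,0,0.015],[0,0,0]],
    [[0,0,0],[0,0,0]],
    [[0,0,0],[0,0,0]],
  ],
)

```text
t: 20.48
eef_pos: [0.4196, 0.0306, 0.0989]
tcp_rot: [3.141, 0.0, 1.507]
contact_force: [2.2, 0.5, -2.1]
gripper_width: 0.0113
```

Request:
play_rows(
  commands=[
    [[0,0,0.006],[0,0,0]],
    [[0,0,0],[0,0,0]],
    [[0,0,0],[0,0,0]],
    [[0,0,0],[0,0,0]],
    [[0,0,0],[0,0,0]],
    [[0,0,0],[0,0,0]],
    [[0,0,-0.1],[0,0,0]],
    [[0,0,-0.2],[0,0,0]],
    [[0,0,-0.25],[0,0,0]],
    [[0,0,-0.25],[0,0,0]],
  ],
  hand=1,
)

```text
t: 21.72
eef_pos: [0.4192, 0.0307, 0.2191]
tcp_rot: [-3.141, 0.0, 1.507]
contact_force: [-0.5, 0.2, 0.5]
gripper_width: 0.0916
```

```bash
python3 -c "
from h import *
go([.39,-.1742,.15],86)
f=shot('side','side12');crop('side12',190,370,190,340,4,'s12')
print(state()['joints'])
"
```

```text
t 21.73 cur [0.4192 0.0307 0.2191] [-3.141  0.     1.507] w 0.0916 F [-0.5  0.2  0.5]
TURN [-0.     0.     0.004] = 1 x [-0.0, 0.0, 0.004]  SHIFT [-1.376 -0.099  0.461] = 5 x [-0.275, -0.02, 0.092]
[-1.09481400e-01  1.51824702e-01  1.79161768e+00 -6.54286402e-05
  1.19025431e+00 -4.54198625e-02]
```

View pics/s12.png

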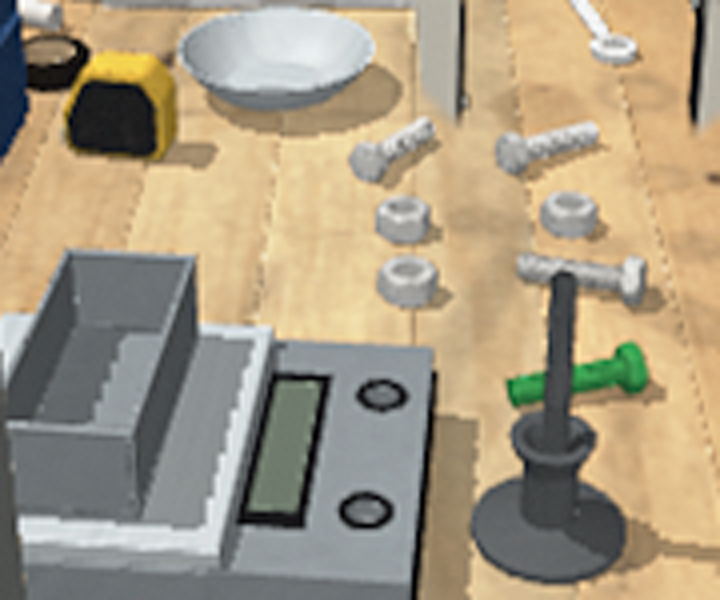

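Request:
play_rows(
  commands=[
    [[0,0,0],[0,0,-0.105]],
    [[0,0,0],[0,0,-0.105]],
    [[0,0,0],[0,0,-0.105]],
    [[0,0,0],[0,0,-0.105]],
    [[0,0,0],[0,0,-0.105]],
    [[0,0,0],[0,0,-0.105]],
    [[0,0,0],[0,0,-0.105]],
    [[0,0,0],[0,0,-0.1]],
    [[0,0,0],[0,0,0]],
  ],
  hand=-0.05,
)

```text
t: 22.9
eef_pos: [0.4193, 0.0307, 0.2178]
tcp_rot: [-3.141, -0.0, 2.817]
contact_force: [-0.2, 0.9, 0.3]
gripper_width: 0.0432
```

```bash
python3 -c "
from h import *
go([.383,-.173,.1],161.5)
"
```

```text
t 22.9 cur [0.4193 0.0307 0.2178] [-3.141 -0.     2.817] w 0.0432 F [-0.2  0.9  0.3]
TURN [-0.    -0.    -0.001] = 1 x [-0.0, -0.0, -0.001]  SHIFT [-0.201 -1.364  0.786] = 5 x [-0.04, -0.273, 0.157]
```

Request:
play_rows(
  commands=[
    [[-0.04,-0.27,0],[0,0,0]],
    [[-0.04,-0.27,0],[0,0,0]],
    [[-0.04,-0.27,0.1],[0,0,0]],
    [[-0.04,-0.27,0.2],[0,0,0]],
    [[-0.04,-0.2,0.25],[0,0,0]],
    [[0,-0.08,0.2],[0,0,0]],
    [[0,0,0],[0,0,0]],
    [[0,0,0],[0,0,0]],
  ],
)

```text
t: 23.9
eef_pos: [0.3836, -0.1722, 0.1064]
tcp_rot: [-3.141, 0.001, 2.817]
contact_force: [-0.3, -0.3, -0.4]
gripper_width: 0.0434
```

```bash
python3 -c "
from h import *
go([.383,-.173,.004],161.5)
f=shot('side','side13');crop('side13',230,390,180,330,4,'s13')
"
```

```text
t 23.9 cur [ 0.3836 -0.1722  0.1064] [-3.141e+00  1.000e-03  2.817e+00] w 0.0434 F [-0.3 -0.3 -0.4]
TURN [-0.     0.001 -0.001] = 1 x [-0.0, 0.001, -0.001]  SHIFT [ 0.002 -0.006  0.683] = 3 x [0.001, -0.002, 0.228]
```

View pics/s13.png

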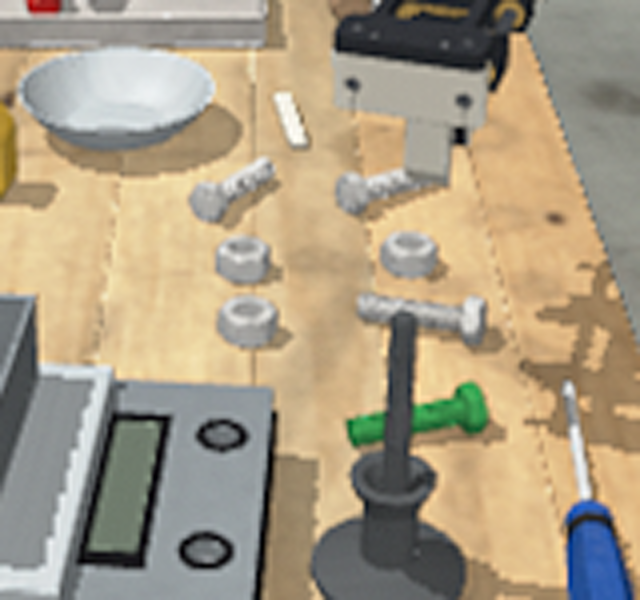

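Descend (final few mm slow).

Request:
play_rows(
  commands=[
    [[0,0,0.18],[0,0,0]],
    [[0,0,0.18],[0,0,0]],
    [[0,0,0.15],[0,0,0]],
    [[0,0,0.1],[0,0,0]],
    [[0,0,0.05],[0,0,0]],
    [[0,0,0.01],[0,0,0]],
    [[0,0,0],[0,0,0]],
  ],
)

```text
t: 24.82
eef_pos: [0.3835, -0.1725, 0.0056]
tcp_rot: [-3.141, 0.001, 2.818]
contact_force: [-0.2, 0.3, 0.6]
gripper_width: 0.0436
```

```bash
python3 -c "
from h import *
go([.383,-.173,.004],161.5)
f=shot('side','side14');crop('side14',290,390,210,300,6,'s14')
"
```

```text
t 24.82 cur [ 0.3835 -0.1725  0.0056] [-3.141e+00  1.000e-03  2.818e+00] w 0.0436 F [-0.2  0.3  0.6]
TURN [-0.     0.001 -0.   ] = 1 x [-0.0, 0.001, -0.0]  SHIFT [ 0.002 -0.005  0.011] = 1 x [0.002, -0.005, 0.011]
```

View pics/s14.png

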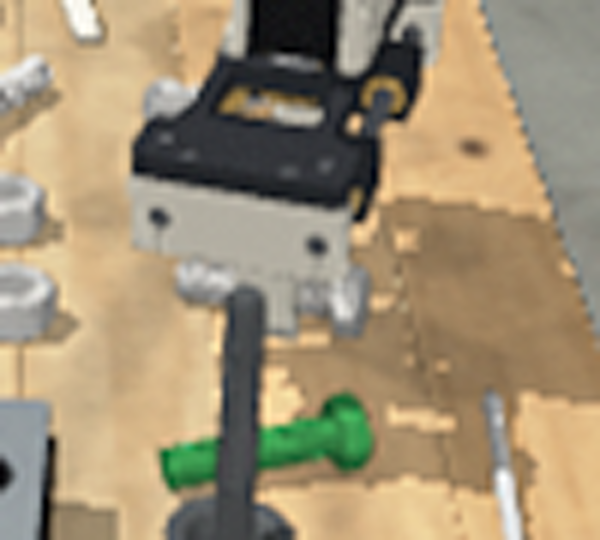

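Request:
play_rows(
  commands=[
    [[0,0,0],[0,0,0]],
    [[0,0,0],[0,0,0]],
    [[0,0,0],[0,0,0]],
    [[0,0,0],[0,0,0]],
    [[0,0,0],[0,0,0]],
    [[0,0,-0.1],[0,0,0]],
    [[0,0,-0.3],[0,0,0]],
    [[0,0,-0.3],[0,0,0]],
    [[0,0,-0.3],[0,0,0]],
    [[0,0,-0.1],[0,0,0]],
  ],
  hand=-1,
  grip_force=30,
)

```text
t: 26.12
eef_pos: [0.3839, -0.1728, 0.1724]
tcp_rot: [-3.14, 0.004, 2.818]
contact_force: [0.3, -0.3, -1.5]
gripper_width: 0.0151
```

```bash
python3 -c "
from h import *
go([.61,.016,.18],86.3)
f=shot('side','side15');crop('side15',290,390,170,300,4,'s15')
"
```

```text
t 26.12 cur [ 0.3839 -0.1728  0.1724] [-3.14   0.004  2.818] w 0.0151 F [ 0.3 -0.3 -1.5]
TURN [0.001 0.003 0.835] = 8 x [0.0, 0.0, 0.104]  SHIFT [ 1.353  1.423 -0.05 ] = 6 x [0.226, 0.237, -0.008]
```

View pics/s15.png

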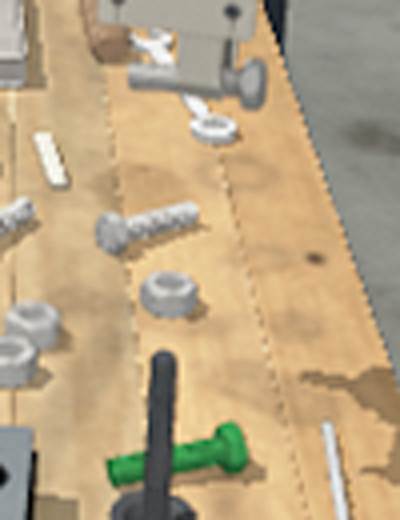

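Request:
play_rows(
  commands=[
    [[0,0,0],[0,0,0.104]],
    [[0,0,0],[0,0,0.104]],
    [[0,0,0],[0,0,0.104]],
    [[0,0,0],[0,0,0.104]],
    [[0,0,0],[0,0,0.104]],
    [[0,0,0],[0,0,0.104]],
    [[0,0,0],[0,0,0.104]],
    [[0,0,0],[0,0,0.104]],
    [[0,0,0],[0,0,0]],
  ],
)

```text
t: 27.3
eef_pos: [0.3826, -0.172, 0.1692]
tcp_rot: [-3.14, -0.001, 1.513]
contact_force: [-0.5, 0.3, -1.8]
gripper_width: 0.0148
```

```bash
python3 -c "
from h import *
go([.613,.018,.17],86.3)
f=shot('top','top15');crop('top15',130,330,100,300,3,'t15')
"
```

```text
t 27.3 cur [ 0.3826 -0.172   0.1692] [-3.140e+00 -1.000e-03  1.513e+00] w 0.0148 F [-0.5  0.3 -1.8]
TURN [-0.001 -0.     0.004] = 1 x [-0.001, -0.0, 0.004]  SHIFT [ 1.363  1.451 -0.005] = 6 x [0.227, 0.242, -0.001]
```

View pics/t15.png

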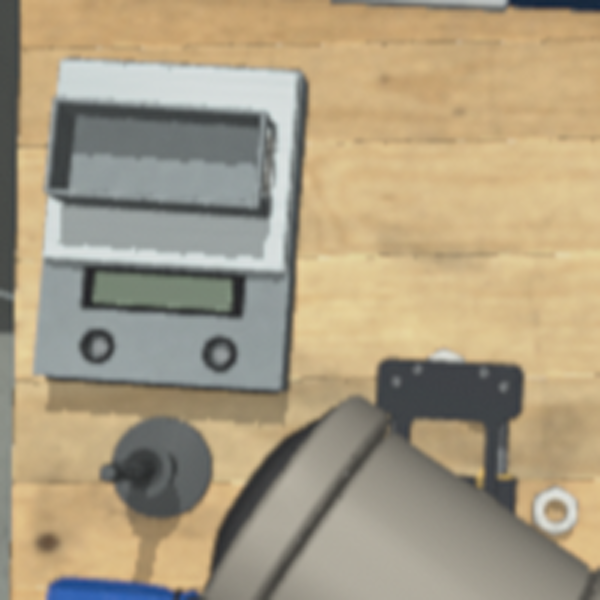

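```bash
python3 -c "
from h import *
f=load('top15')
P=np.array([pt(f,u,v,.0945) for u,v in ((149,133.3),(220.3,138.3),(218.3,171),(146.7,165))]);print(P.round(3),P.mean(0))
d=P[0]-P[1]+P[3]-P[2];print(np.degrees(np.arctan2(d[1],d[0]))-90)
"
```

```text
[[ 0.66   0.081  0.095]
 [ 0.648 -0.058  0.095]
 [ 0.584 -0.055  0.095]
 [ 0.597  0.085  0.095]] [0.62213301 0.01315989 0.0945    ]
-5.287260686715641
```

Request:
play_rows(
  commands=[
    [[0.22,0.24,0],[0,0,0]],
    [[0.22,0.24,0],[0,0,0]],
    [[0.22,0.24,0],[0,0,0]],
    [[0.22,0.24,0],[0,0,0]],
    [[0.22,0.24,0],[0,0,0]],
    [[0.2,0.18,0],[0,0,0]],
    [[0.06,0.07,0],[0,0,0]],
    [[0,0,0],[0,0,0]],
    [[0,0,0],[0,0,0]],
  ],
)

```text
t: 28.48
eef_pos: [0.6114, 0.0174, 0.1698]
tcp_rot: [-3.14, 0.0, 1.511]
contact_force: [-0.7, -0.1, -1.4]
gripper_width: 0.0147
```

```bash
python3 -c "
from h import *
go([.613,.018,.104],86.3)
f=shot('side','side16');crop('side16',190,330,150,330,3,'s16')
"
```

```text
t 28.48 cur [0.6114 0.0174 0.1698] [-3.14   0.     1.511] w 0.0147 F [-0.7 -0.1 -1.4]
TURN [-0.001  0.     0.003] = 1 x [-0.001, 0.0, 0.003]  SHIFT [0.004 0.01  0.438] = 2 x [0.002, 0.005, 0.219]
```

View pics/s16.png

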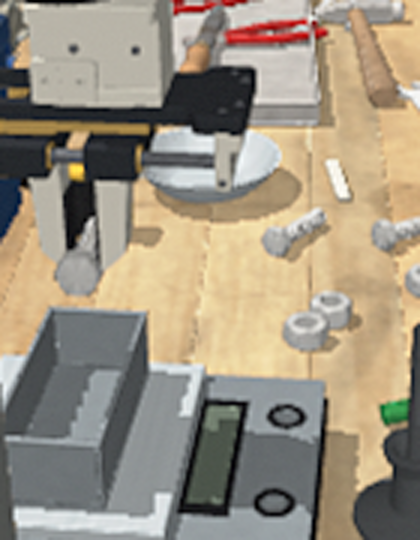

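Request:
play_rows(
  commands=[
    [[0,0.005,0.12],[0,0,0]],
    [[0,0,0.12],[0,0,0]],
    [[0,0,0.12],[0,0,0]],
    [[0,0,0.06],[0,0,0]],
    [[0,0,0.035],[0,0,0]],
    [[0,0,0],[0,0,0]],
  ],
)

```text
t: 29.28
eef_pos: [0.613, 0.0181, 0.102]
tcp_rot: [3.141, 0.0, 1.511]
contact_force: [-0.4, 0.1, -1.3]
gripper_width: 0.0147
```

```bash
python3 -c "
from h import *
go([.613,.018,.101],86.3)
f=shot('side','side17');crop('side17',190,330,190,330,4,'s17')
"
```

```text
t 29.27 cur [0.613  0.0181 0.102 ] [3.141 0.    1.511] w 0.0147 F [-0.4  0.1 -1.3]
TURN [0.    0.    0.003] = 1 x [0.0, 0.0, 0.003]  SHIFT [-0.001 -0.     0.006] = 1 x [-0.001, -0.0, 0.006]
```

View pics/s17.png

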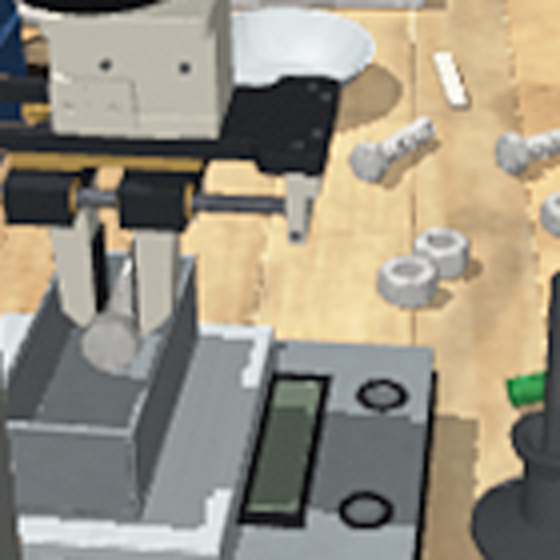

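Request:
play_rows(
  commands=[
    [[0,0,0],[0,0,0]],
    [[0,0,0],[0,0,0]],
    [[0,0,0],[0,0,0]],
    [[0,0,-0.1],[0,0,0]],
    [[0,0,-0.2],[0,0,0]],
    [[0,0,-0.3],[0,0,0]],
    [[0,0,0],[0,0,0]],
  ],
  hand=-0.05,
)

```text
t: 30.2
eef_pos: [0.6153, 0.0182, 0.1971]
tcp_rot: [3.132, 0.0, 1.511]
contact_force: [-0.1, 0.5, -0.2]
gripper_width: 0.0438
```

```bash
python3 -c "
from h import *
go([.499,-.314,.15],52)
f=shot('side','side18');crop('side18',190,370,190,340,4,'s18')
f=shot('top','top18');crop('top18',210,450,110,300,3,'t18')
"
```

```text
t 30.2 cur [0.6153 0.0182 0.1971] [3.132 0.    1.511] w 0.0438 F [-0.1  0.5 -0.2]
TURN [ 0.006 -0.002  0.384] = 4 x [0.001, -0.0, 0.096]  SHIFT [-2.223  0.752  0.314] = 8 x [-0.278, 0.094, 0.039]
```

View pics/s18.png

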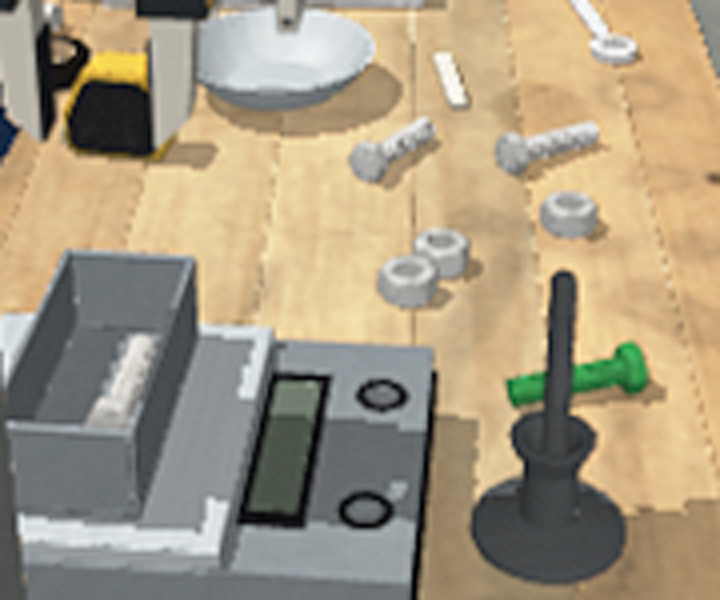

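View pics/t18.png

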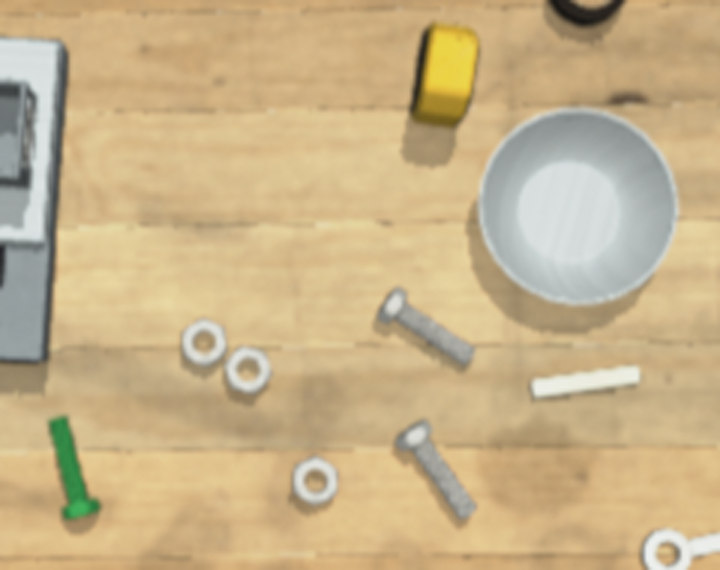

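```bash
python3 -c "
from h import *
go([.494,-.320,.10],52.5)"
```

```text
t 30.3 cur [0.6131 0.0184 0.1927] [3.14  0.    1.511] w 0.0439 F [ 0.3 -0.5 -0.8]
TURN [ 0.001 -0.     0.379] = 4 x [0.0, -0.0, 0.095]  SHIFT [-2.273  0.743  0.618] = 8 x [-0.284, 0.093, 0.077]
```

Request:
play_rows(
  commands=[
    [[0,0,0],[0,0,0.095]],
    [[0,0,0],[0,0,0.095]],
    [[0,0,0],[0,0,0.095]],
    [[0,0,0],[0,0,0.095]],
    [[-0.28,0.09,0.03],[0,0,0]],
    [[-0.28,0.09,0.03],[0,0,0]],
    [[-0.28,0.09,0.03],[0,0,0]],
    [[-0.28,0.09,0.03],[0,0,0]],
    [[-0.28,0.09,0.08],[0,0,0]],
    [[-0.28,0.09,0.12],[0,0,0]],
  ],
)

```text
t: 31.55
eef_pos: [0.5224, -0.2318, 0.1427]
tcp_rot: [-3.141, 0.0, 0.914]
contact_force: [1.0, -0.3, -0.3]
gripper_width: 0.0436
```

Request:
play_rows(
  commands=[
    [[-0.28,0.09,0.12],[0,0,0]],
    [[-0.2,0.08,0.1],[0,0,0]],
    [[-0.11,0.03,0.08],[0,0,0]],
    [[0,0,0],[0,0,0]],
    [[0,0,0],[0,0,0]],
  ],
)

```text
t: 32.17
eef_pos: [0.4936, -0.3181, 0.099]
tcp_rot: [-3.142, -0.0, 0.915]
contact_force: [0.0, 0.7, 0.4]
gripper_width: 0.0441
```

```bash
python3 -c "
from h import *
go([.494,-.320,.005],52.5)"
```

```text
t 32.17 cur [ 0.4936 -0.3181  0.099 ] [-3.142 -0.     0.915] w 0.0441 F [0.  0.7 0.4]
TURN [-0.    -0.    -0.001] = 1 x [-0.0, -0.0, -0.001]  SHIFT [-0.009  0.01   0.627] = 2 x [-0.004, 0.005, 0.313]
```

Request:
play_rows(
  commands=[
    [[-0.009,0.01,0.15],[0,0,0]],
    [[0,0,0.15],[0,0,0]],
    [[0,0,0.15],[0,0,0]],
    [[0,0,0.1],[0,0,0]],
    [[0,0,0.05],[0,0,0]],
    [[0,0,0.02],[0,0,0]],
    [[0,0,0],[0,0,0]],
  ],
)

```text
t: 33.05
eef_pos: [0.4938, -0.3213, 0.0062]
tcp_rot: [3.141, 0.0, 0.915]
contact_force: [1.0, 0.4, -0.1]
gripper_width: 0.0437
```

```bash
python3 -c "
from h import *
go([.494,-.320,.005],52.5)
f=shot('side','side19');crop('side19',230,370,170,290,5,'s19')"
```

```text
t 33.05 cur [ 0.4938 -0.3213  0.0062] [3.141 0.    0.915] w 0.0437 F [ 1.   0.4 -0.1]
TURN [ 0.001  0.    -0.001] = 1 x [0.001, 0.0, -0.001]  SHIFT [ 0.007 -0.004  0.008] = 1 x [0.007, -0.004, 0.008]
```

View pics/s19.png

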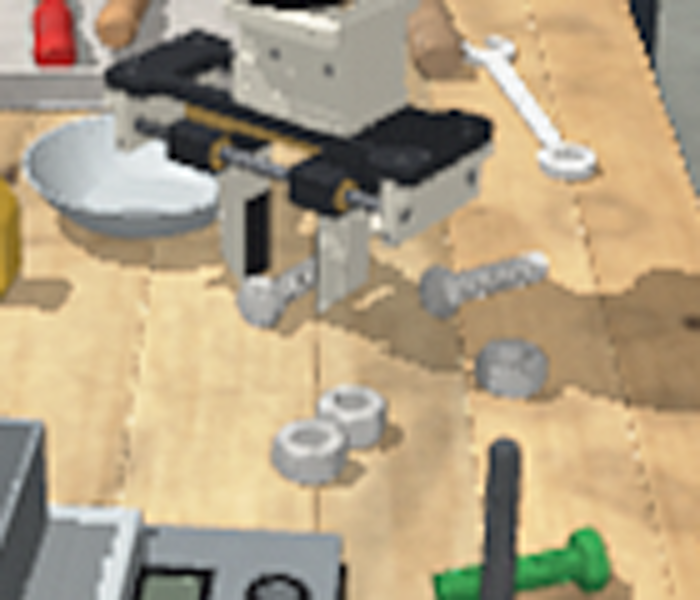

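Request:
play_rows(
  commands=[
    [[0,0,0],[0,0,0]],
    [[0,0,0],[0,0,0]],
    [[0,0,0],[0,0,0]],
    [[0,0,0],[0,0,0]],
    [[0,0,0],[0,0,0]],
    [[0,0,-0.1],[0,0,0]],
    [[0,0,-0.3],[0,0,0]],
    [[0,0,-0.3],[0,0,0]],
    [[0,0,-0.3],[0,0,0]],
    [[0,0,-0.1],[0,0,0]],
  ],
  hand=-1,
)

```text
t: 34.35
eef_pos: [0.4946, -0.3219, 0.1746]
tcp_rot: [3.136, 0.0, 0.915]
contact_force: [-0.5, -0.2, -1.9]
gripper_width: 0.0152
```

```bash
python3 -c "
from h import *
go([.628,.018,.17],86.3)"
```

```text
t 34.35 cur [ 0.4946 -0.3219  0.1746] [3.136 0.    0.915] w 0.0152 F [-0.5 -0.2 -1.9]
TURN [ 0.004  0.001 -0.377] = 4 x [0.001, 0.0, -0.094]  SHIFT [2.319 0.741 0.03 ] = 8 x [0.29, 0.093, 0.004]
```

Request:
play_rows(
  commands=[
    [[0,0,0],[0,0,-0.094]],
    [[0,0,0],[0,0,-0.094]],
    [[0,0,0],[0,0,-0.094]],
    [[0,0,0],[0,0,-0.095]],
    [[0.28,0.09,0],[0,0,0]],
    [[0.28,0.09,0],[0,0,0]],
    [[0.28,0.09,0],[0,0,0]],
    [[0.28,0.09,0],[0,0,0]],
    [[0.28,0.09,0],[0,0,0]],
    [[0.28,0.09,0],[0,0,0]],
  ],
)

```text
t: 35.6
eef_pos: [0.5903, -0.0733, 0.1698]
tcp_rot: [-3.14, -0.0, 1.507]
contact_force: [0.9, 0.2, -1.0]
gripper_width: 0.0151
```

Request:
play_rows(
  commands=[
    [[0.28,0.09,0],[0,0,0]],
    [[0.2,0.09,0],[0,0,0]],
    [[0.16,0.04,0],[0,0,0]],
    [[0,0,0.1],[0,0,0]],
    [[0,0,0.1],[0,0,0]],
    [[0,0,0],[0,0,0]],
    [[0,0,0],[0,0,0]],
  ],
)

```text
t: 36.48
eef_pos: [0.6296, 0.018, 0.1407]
tcp_rot: [-3.141, 0.0, 1.505]
contact_force: [1.4, 0.3, -1.1]
gripper_width: 0.0151
```

```bash
python3 -c "
from h import *
go([.631,.018,.102],86.3)
f=shot('side','side20');crop('side20',190,330,170,330,4,'s20')"
```

```text
t 36.48 cur [0.6296 0.018  0.1407] [-3.141  0.     1.505] w 0.0151 F [ 1.4  0.3 -1.1]
TURN [-0.     0.    -0.001] = 1 x [-0.0, 0.0, -0.001]  SHIFT [0.001 0.009 0.258] = 1 x [0.001, 0.009, 0.258]
```

View pics/s20.png

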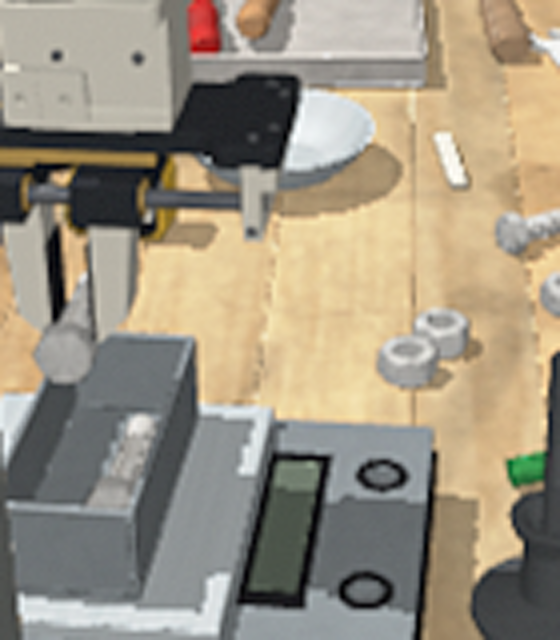

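Request:
play_rows(
  commands=[
    [[0,0,0.1],[0,0,0]],
    [[0,0,0.08],[0,0,0]],
    [[0,0,0.05],[0,0,0]],
    [[0,0,0.03],[0,0,0]],
    [[0,0,0],[0,0,0]],
  ],
)

```text
t: 37.15
eef_pos: [0.6295, 0.0189, 0.1014]
tcp_rot: [-3.141, 0.0, 1.507]
contact_force: [0.2, -0.7, -2.3]
gripper_width: 0.0148
```

```bash
python3 -c "
from h import *
go([.631,.018,.102],86.3)
f=shot('side','side21');crop('side21',190,270,220,330,6,'s21')"
```

```text
t 37.15 cur [0.6295 0.0189 0.1014] [-3.141  0.     1.507] w 0.0148 F [ 0.2 -0.7 -2.3]
TURN [-0.  0.  0.] = 1 x [-0.0, 0.0, 0.0]  SHIFT [-0.005  0.01  -0.004] = 1 x [-0.005, 0.01, -0.004]
```

View pics/s21.png

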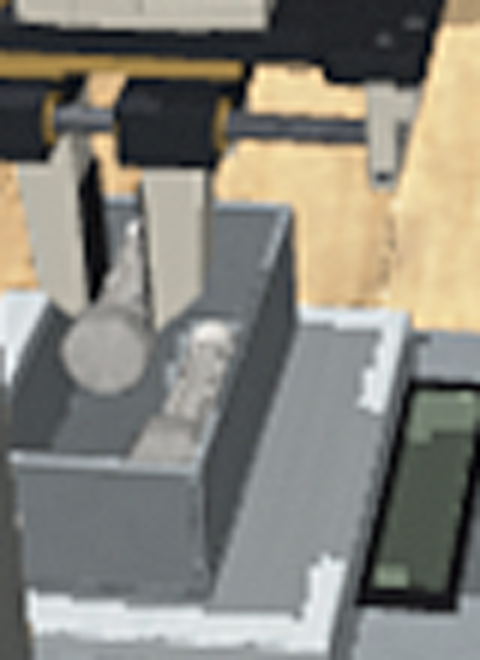

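Request:
play_rows(
  commands=[
    [[0,0,0],[0,0,0]],
    [[0,0,0],[0,0,0]],
    [[0,0,0],[0,0,0]],
    [[0,0,-0.1],[0,0,0]],
    [[0,0,-0.2],[0,0,0]],
    [[0,0,-0.3],[0,0,0]],
    [[0,0,0],[0,0,0]],
  ],
  hand=-0.05,
)

```text
t: 38.08
eef_pos: [0.6319, 0.0187, 0.1973]
tcp_rot: [3.132, 0.0, 1.507]
contact_force: [0.1, 0.5, -0.4]
gripper_width: 0.0435
```

```bash
python3 -c "
from h import *
f=shot('side','side22');crop('side22',190,370,190,340,4,'s22')
f=shot('top','top22');crop('top22',210,450,110,300,3,'t22')
go([.396,-.325,.10],34.4)
"
```

```text
t 38.17 cur [0.6298 0.0188 0.1929] [3.14  0.    1.507] w 0.0439 F [ 0.1 -0.5 -0.3]
TURN [ 0.001 -0.     0.577] = 6 x [0.0, -0.0, 0.096]  SHIFT [-2.581  1.011  0.619] = 9 x [-0.287, 0.112, 0.069]
```

View pics/s22.png

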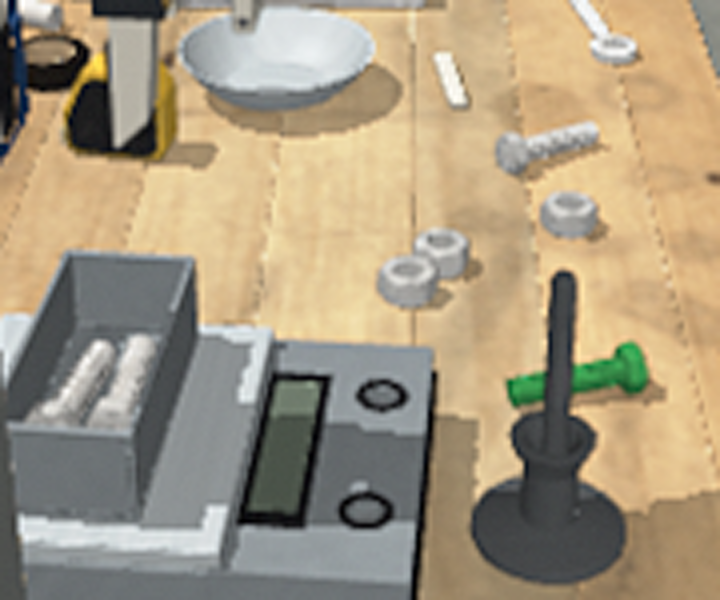

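View pics/t22.png

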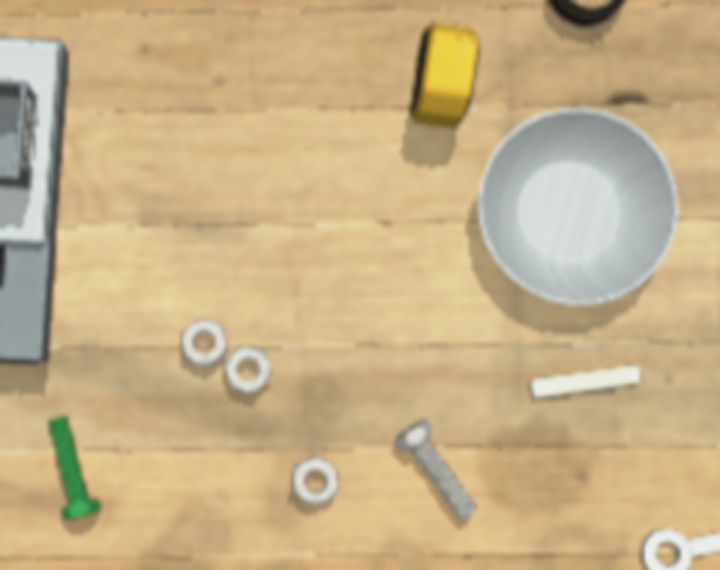

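Request:
play_rows(
  commands=[
    [[0,0,0],[0,0,0.096]],
    [[0,0,0],[0,0,0.096]],
    [[0,0,0],[0,0,0.096]],
    [[0,0,0],[0,0,0.096]],
    [[0,0,0],[0,0,0.096]],
    [[0,0,0],[0,0,0.097]],
    [[-0.28,0.11,0],[0,0,0]],
    [[-0.28,0.11,0],[0,0,0]],
    [[-0.28,0.11,0],[0,0,0]],
    [[-0.28,0.11,0],[0,0,0]],
  ],
)

```text
t: 39.42
eef_pos: [0.5267, -0.1313, 0.1907]
tcp_rot: [-3.14, 0.001, 0.6]
contact_force: [-0.3, -0.6, 0.2]
gripper_width: 0.0438
```

Request:
play_rows(
  commands=[
    [[-0.28,0.11,0.05],[0,0,0]],
    [[-0.28,0.11,0.1],[0,0,0]],
    [[-0.28,0.11,0.12],[0,0,0]],
    [[-0.28,0.11,0.12],[0,0,0]],
    [[-0.24,0.09,0.12],[0,0,0]],
    [[-0.1,0.04,0.1],[0,0,0]],
    [[0,0,0],[0,0,0]],
    [[0,0,0],[0,0,0]],
  ],
)

```text
t: 40.42
eef_pos: [0.3966, -0.324, 0.1005]
tcp_rot: [3.142, -0.0, 0.601]
contact_force: [-1.0, 0.9, 0.1]
gripper_width: 0.0439
```

```bash
python3 -c "
from h import *
go([.396,-.325,.005],34.4)"
```

```text
t 40.42 cur [ 0.3966 -0.324   0.1005] [ 3.142 -0.     0.601] w 0.0439 F [-1.   0.9  0.1]
TURN [ 0. -0.  0.] = 1 x [0.0, -0.0, 0.0]  SHIFT [-0.007  0.003  0.637] = 2 x [-0.003, 0.002, 0.318]
```

Request:
play_rows(
  commands=[
    [[-0.007,0.003,0.15],[0,0,0]],
    [[0,0,0.15],[0,0,0]],
    [[0,0,0.15],[0,0,0]],
    [[0,0,0.1],[0,0,0]],
    [[0,0,0.06],[0,0,0]],
    [[0,0,0.02],[0,0,0]],
    [[0,0,0],[0,0,0]],
  ],
)

```text
t: 41.3
eef_pos: [0.3955, -0.3259, 0.0061]
tcp_rot: [3.141, -0.0, 0.6]
contact_force: [-0.5, -0.2, 0.2]
gripper_width: 0.044
```

```bash
python3 -c "
from h import *
go([.396,-.325,.005],34.4)
f=shot('side','side23');crop('side23',260,400,150,270,5,'s23')"
```

```text
t 41.3 cur [ 0.3955 -0.3259  0.0061] [ 3.141 -0.     0.6  ] w 0.044 F [-0.5 -0.2  0.2]
TURN [ 0. -0. -0.] = 1 x [0.0, -0.0, -0.0]  SHIFT [ 0.006 -0.003  0.007] = 1 x [0.006, -0.003, 0.007]
```

View pics/s23.png

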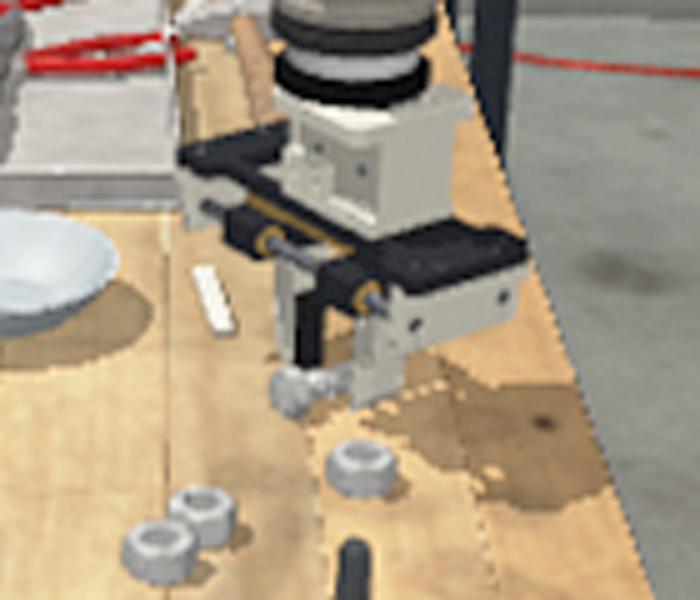

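Request:
play_rows(
  commands=[
    [[0,0,0],[0,0,0]],
    [[0,0,0],[0,0,0]],
    [[0,0,0],[0,0,0]],
    [[0,0,0],[0,0,0]],
    [[0,0,0],[0,0,0]],
    [[0,0,-0.1],[0,0,0]],
    [[0,0,-0.3],[0,0,0]],
    [[0,0,-0.3],[0,0,0]],
    [[0,0,-0.3],[0,0,0]],
    [[0,0,-0.1],[0,0,0]],
  ],
  hand=-1,
)

```text
t: 42.6
eef_pos: [0.396, -0.3265, 0.1741]
tcp_rot: [3.136, -0.001, 0.6]
contact_force: [0.3, -0.1, -2.2]
gripper_width: 0.0146
```

```bash
python3 -c "
from h import *
go([.621,.018,.17],86.3)"
```

```text
t 42.6 cur [ 0.396  -0.3265  0.1741] [ 3.136e+00 -1.000e-03  6.000e-01] w 0.0146 F [ 0.3 -0.1 -2.2]
TURN [ 0.003  0.001 -0.577] = 6 x [0.001, 0.0, -0.096]  SHIFT [2.388 1.349 0.027] = 9 x [0.265, 0.15, 0.003]
```

Request:
play_rows(
  commands=[
    [[0,0,0],[0,0,-0.096]],
    [[0,0,0],[0,0,-0.096]],
    [[0,0,0],[0,0,-0.096]],
    [[0,0,0],[0,0,-0.096]],
    [[0,0,0],[0,0,-0.096]],
    [[0,0,0],[0,0,-0.097]],
    [[0.26,0.15,0],[0,0,0]],
    [[0.26,0.15,0],[0,0,0]],
    [[0.26,0.15,0],[0,0,0]],
    [[0.26,0.15,0],[0,0,0]],
  ],
)

```text
t: 43.85
eef_pos: [0.4951, -0.1743, 0.1699]
tcp_rot: [-3.14, -0.001, 1.506]
contact_force: [1.0, -0.5, -0.2]
gripper_width: 0.0151
```

Request:
play_rows(
  commands=[
    [[0.26,0.15,0],[0,0,0]],
    [[0.26,0.15,0],[0,0,0]],
    [[0.26,0.15,0],[0,0,0]],
    [[0.26,0.15,0],[0,0,0]],
    [[0.15,0.11,0.05],[0,0,0]],
    [[0.04,0.04,0.1],[0,0,0]],
    [[0,0,0.05],[0,0,0]],
    [[0,0,0],[0,0,0]],
    [[0,0,0],[0,0,0]],
  ],
)

```text
t: 44.98
eef_pos: [0.619, 0.0, 0.1411]
tcp_rot: [3.141, 0.0, 1.505]
contact_force: [-0.0, -0.8, -1.8]
gripper_width: 0.0147
```

```bash
python3 -c "
from h import *
go([.621,.0,.104],86.3)
f=shot('side','side24');crop('side24',190,330,170,330,4,'s24')"
```

```text
t 44.98 cur [0.619  0.     0.1411] [3.141 0.    1.505] w 0.0147 F [-0.  -0.8 -1.8]
TURN [ 0.     0.    -0.001] = 1 x [0.0, 0.0, -0.001]  SHIFT [0.001 0.014 0.248] = 1 x [0.001, 0.014, 0.248]
```

View pics/s24.png

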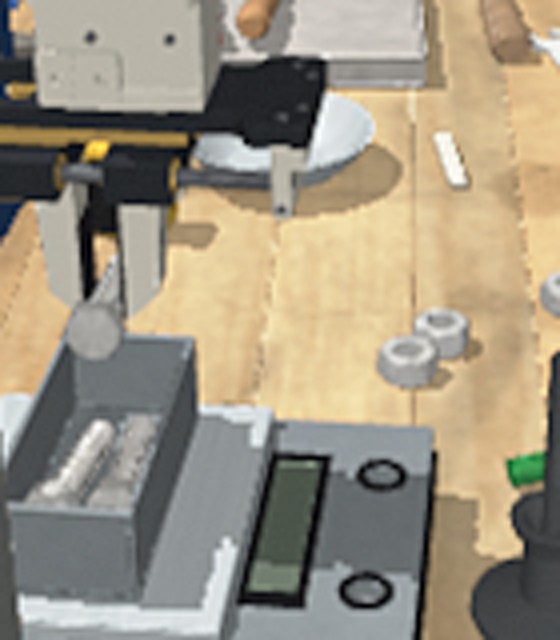

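Request:
play_rows(
  commands=[
    [[0,0.012,0.1],[0,0,0]],
    [[0,0,0.08],[0,0,0]],
    [[0,0,0.05],[0,0,0]],
    [[0,0,0.025],[0,0,0]],
    [[0,0,0],[0,0,0]],
    [[0,0,0],[0,0,0]],
  ],
)

```text
t: 45.78
eef_pos: [0.6212, 0.001, 0.1029]
tcp_rot: [3.141, 0.0, 1.507]
contact_force: [0.5, -0.7, -0.7]
gripper_width: 0.0147
```

Request:
play_rows(
  commands=[
    [[0,0,0],[0,0,0]],
    [[0,0,0],[0,0,0]],
    [[0,0,0],[0,0,0]],
    [[0,0,-0.1],[0,0,0]],
    [[0,0,-0.2],[0,0,0]],
    [[0,0,-0.3],[0,0,0]],
    [[0,0,0],[0,0,0]],
  ],
  hand=-0.05,
)

```text
t: 46.65
eef_pos: [0.6232, 0.0007, 0.1979]
tcp_rot: [3.132, 0.001, 1.507]
contact_force: [-0.2, -0.3, -0.1]
gripper_width: 0.0439
```

```bash
python3 -c "
from h import *
f=shot('side','side25');crop('side25',190,370,190,340,4,'s25')
f=shot('top','top25');crop('top25',225,345,200,290,6,'t25')
"
```

```text
(no output)
```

View pics/s25.png

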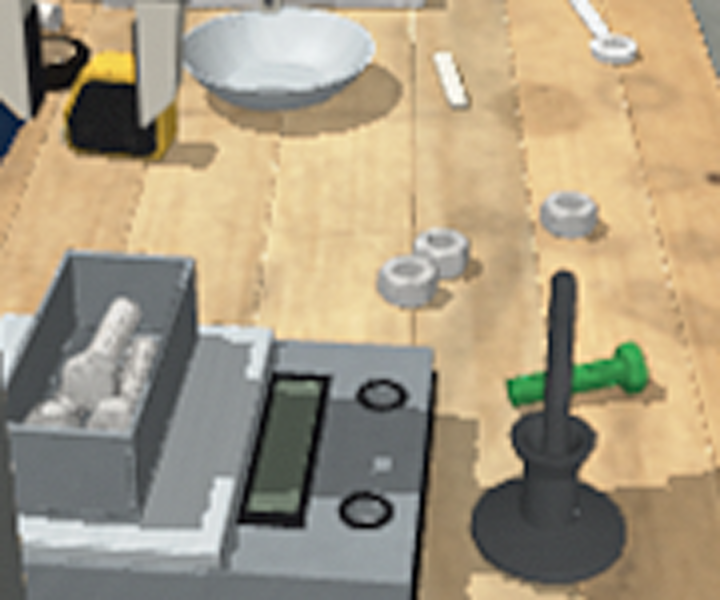

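View pics/t25.png

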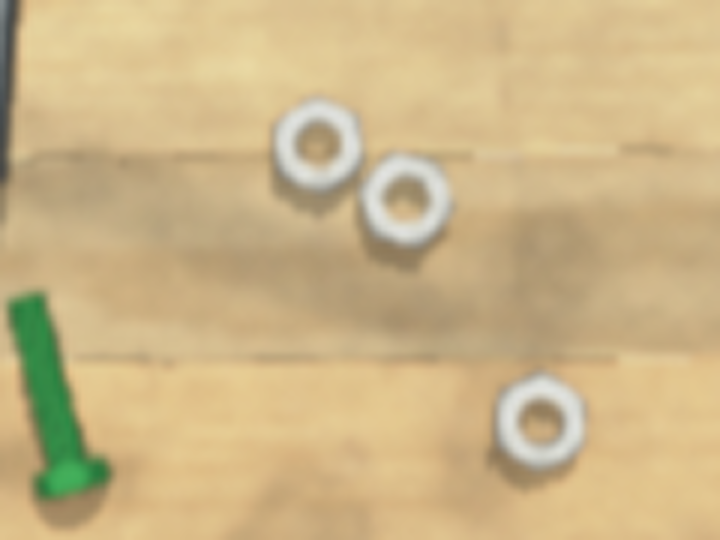

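```bash
python3 -c "
from h import *
f=load('top25')
for u,v in ((278,224),(292.7,233.3),(315.2,270.2),(403,179)): print(pt(f,u,v,.016 if u!=403 else .032).round(4))
go([.467,-.198,.1],60)
"
```

```text
[ 0.4843 -0.1666  0.016 ]
[ 0.4647 -0.1969  0.016 ]
[ 0.3885 -0.2421  0.016 ]
[ 0.5727 -0.4234  0.032 ]
t 46.75 cur [0.6211 0.0009 0.1934] [3.14  0.    1.507] w 0.0435 F [0.8 0.2 0. ]
TURN [ 0.001 -0.     0.292] = 3 x [0.0, -0.0, 0.097]  SHIFT [-1.662 -0.226  0.623] = 6 x [-0.277, -0.038, 0.104]
```

Request:
play_rows(
  commands=[
    [[0,0,0],[0,0,0.097]],
    [[0,0,0],[0,0,0.097]],
    [[0,0,0],[0,0,0.098]],
    [[-0.25,-0.04,0],[0,0,0]],
    [[-0.25,-0.04,0],[0,0,0]],
    [[-0.25,-0.04,0],[0,0,0]],
    [[-0.25,-0.04,0.1],[0,0,0]],
    [[-0.25,-0.04,0.2],[0,0,0]],
    [[-0.25,-0.04,0.2],[0,0,0]],
    [[-0.16,0,0.12],[0,0,0]],
  ],
)

```text
t: 48.0
eef_pos: [0.4628, -0.197, 0.0972]
tcp_rot: [-3.137, 0.0, 1.047]
contact_force: [0.9, 0.8, 0.6]
gripper_width: 0.0435
```

```bash
python3 -c "
from h import *
go([.4647,-.1969,.005],60)
f=shot('side','side26');crop('side26',240,380,190,310,5,'s26')
print((proj(f,[[.4647,-.1969,.016]])-[240,190])*5)
"
```

```text
t 48.0 cur [ 0.4628 -0.197   0.0972] [-3.137  0.     1.047] w 0.0435 F [0.9 0.8 0.6]
TURN [-0.003  0.    -0.   ] = 1 x [-0.003, 0.0, -0.0]  SHIFT [0.007 0.01  0.615] = 2 x [0.003, 0.005, 0.307]
[[299.03358795 297.08586801]]
```

View pics/s26.png

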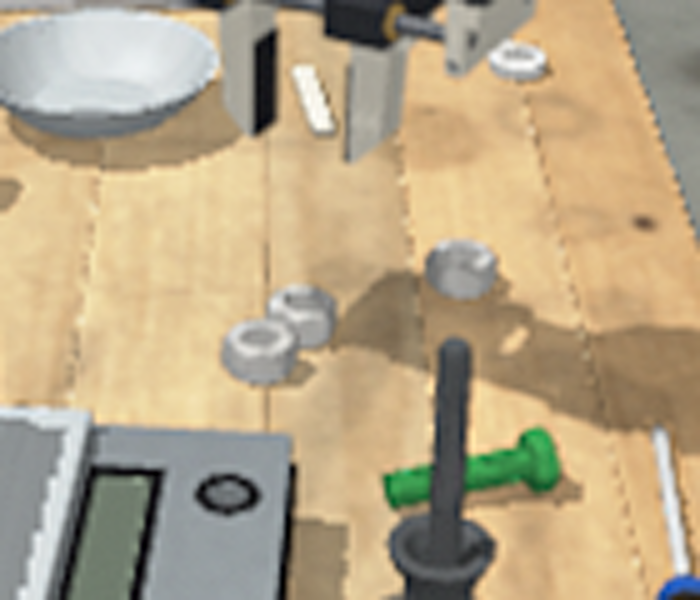

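Request:
play_rows(
  commands=[
    [[0.005,0.005,0.15],[0,0,0]],
    [[0,0,0.15],[0,0,0]],
    [[0,0,0.15],[0,0,0]],
    [[0,0,0.1],[0,0,0]],
    [[0,0,0.05],[0,0,0]],
    [[0,0,0],[0,0,0]],
    [[0,0,0],[0,0,0]],
  ],
)

```text
t: 48.92
eef_pos: [0.4669, -0.1967, 0.0101]
tcp_rot: [3.14, 0.0, 1.048]
contact_force: [0.2, 0.6, 0.4]
gripper_width: 0.0436
```

```bash
python3 -c "
from h import *
go([.4647,-.1969,.005],60)
f=shot('side','side27');crop('side27',260,360,200,290,6,'s27')
"
```

```text
t 48.92 cur [ 0.4669 -0.1967  0.0101] [3.14  0.    1.048] w 0.0436 F [0.2 0.6 0.4]
TURN [0.001 0.    0.   ] = 1 x [0.001, 0.0, 0.0]  SHIFT [-0.008 -0.012  0.034] = 1 x [-0.008, -0.012, 0.034]
```

View pics/s27.png

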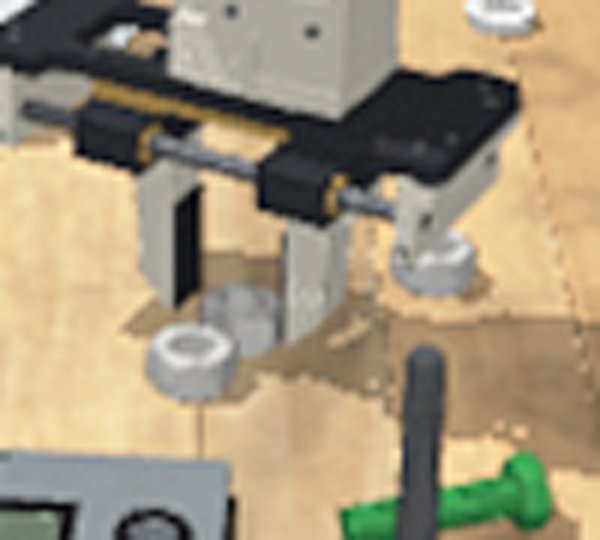

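Nut sits between the fingers. Lower a little, close, lift.

Request:
play_rows(
  commands=[
    [[-0.008,-0.01,0.025],[0,0,0]],
    [[0,0,0.01],[0,0,0]],
    [[0,0,0],[0,0,0]],
  ],
)

```text
t: 49.35
eef_pos: [0.4645, -0.1968, 0.0042]
tcp_rot: [-3.142, 0.0, 1.048]
contact_force: [0.8, 0.1, 0.1]
gripper_width: 0.0437
```

Request:
play_rows(
  commands=[
    [[0,0,0],[0,0,0]],
    [[0,0,0],[0,0,0]],
    [[0,0,0],[0,0,0]],
    [[0,0,0],[0,0,0]],
    [[0,0,-0.1],[0,0,0]],
    [[0,0,-0.2],[0,0,0]],
    [[0,0,-0.3],[0,0,0]],
    [[0,0,0],[0,0,0]],
    [[0,0,0],[0,0,0]],
  ],
  hand=-1,
  grip_force=25,
)

```text
t: 50.48
eef_pos: [0.4643, -0.1966, 0.0944]
tcp_rot: [3.142, 0.0, 1.048]
contact_force: [0.7, 0.5, -1.3]
gripper_width: 0.0309
```

```bash
python3 -c "
from h import *
go([.573+.009,-.4234+.0156,.08],60)
f=shot('side','side28');crop('side28',230,370,160,290,5,'s28')
"
```

```text
t 50.48 cur [ 0.4643 -0.1966  0.0944] [3.142 0.    1.048] w 0.0309 F [ 0.7  0.5 -1.3]
TURN [0. 0. 0.] = 1 x [0.0, 0.0, 0.0]  SHIFT [-0.827  1.384  0.096] = 5 x [-0.165, 0.277, 0.019]
```

View pics/s28.png

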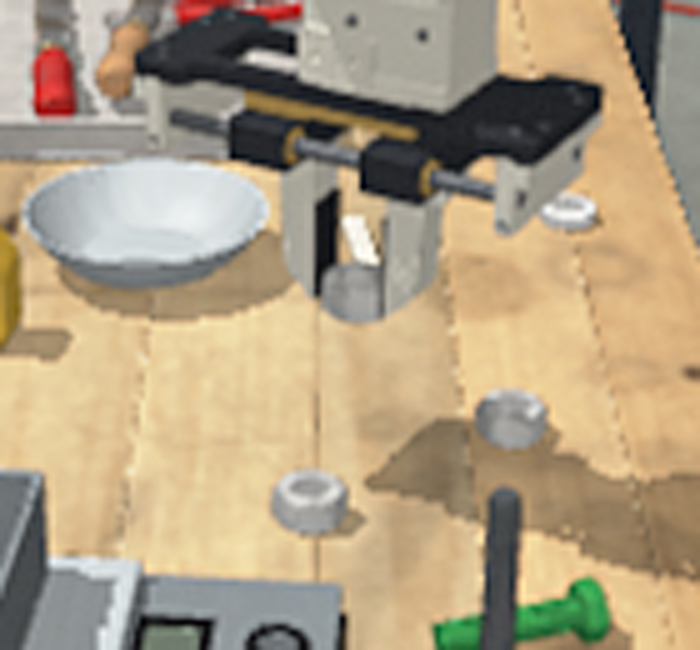

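Request:
play_rows(
  commands=[
    [[-0.16,0.27,0],[0,0,0]],
    [[-0.16,0.27,0],[0,0,0]],
    [[-0.16,0.27,0],[0,0,0]],
    [[-0.16,0.27,0],[0,0,0]],
    [[-0.16,0.23,0],[0,0,0]],
    [[-0.02,0.08,0],[0,0,0]],
    [[0,0,0.12],[0,0,0]],
    [[0,0,0.12],[0,0,0]],
    [[0,0,0.1],[0,0,0]],
    [[0,0,0],[0,0,0]],
  ],
)

```text
t: 51.78
eef_pos: [0.5827, -0.4062, 0.041]
tcp_rot: [-3.138, -0.001, 1.048]
contact_force: [-0.1, -0.3, -0.6]
gripper_width: 0.031
```

```bash
python3 -c "
from h import *
go([.573+.009,-.4234+.0156,.024],60)
f=shot('side','side29');crop('side29',220,340,150,260,5,'s29')
"
```

```text
t 51.77 cur [ 0.5827 -0.4062  0.041 ] [-3.138e+00 -1.000e-03  1.048e+00] w 0.031 F [-0.1 -0.3 -0.6]
TURN [-0.003 -0.     0.001] = 1 x [-0.003, -0.0, 0.001]  SHIFT [-0.011  0.001  0.114] = 1 x [-0.011, 0.001, 0.114]
```

View pics/s29.png

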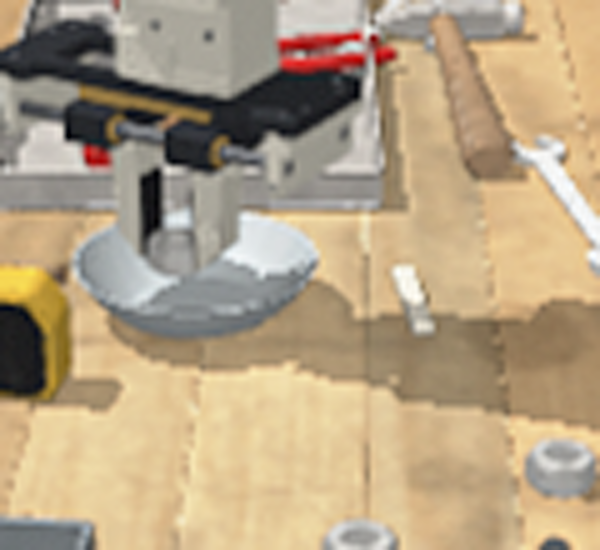

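Request:
play_rows(
  commands=[
    [[-0.01,0,0.06],[0,0,0]],
    [[0,0,0.03],[0,0,0]],
    [[0,0,0],[0,0,0]],
    [[0,0,0],[0,0,0]],
  ],
)

```text
t: 52.32
eef_pos: [0.5831, -0.4089, 0.03]
tcp_rot: [3.141, 0.0, 1.048]
contact_force: [-0.3, -0.1, -0.9]
gripper_width: 0.031
```

Request:
play_rows(
  commands=[
    [[0,0,0],[0,0,0]],
    [[0,0,0],[0,0,0]],
    [[0,0,0],[0,0,0]],
    [[0,0,-0.1],[0,0,0]],
    [[0,0,-0.2],[0,0,0]],
    [[0,0,-0.2],[0,0,0]],
    [[0,0,0],[0,0,0]],
    [[0,0,0],[0,0,0]],
  ],
  hand=-0.05,
)

```text
t: 53.32
eef_pos: [0.5828, -0.4086, 0.1046]
tcp_rot: [-3.141, 0.0, 1.048]
contact_force: [-0.8, 0.1, -0.5]
gripper_width: 0.0435
```

```bash
python3 -c "
from h import *
go([.4843,-.1666,.09],60)
f=shot('side','side30');crop('side30',220,340,150,280,5,'s30')
"
```

```text
t 53.33 cur [ 0.5828 -0.4086  0.1046] [-3.141  0.     1.048] w 0.0435 F [-0.8  0.1 -0.5]
TURN [-0.  0.  0.] = 1 x [-0.0, 0.0, 0.0]  SHIFT [ 1.069 -1.375  0.097] = 6 x [0.178, -0.229, 0.016]
```

View pics/s30.png

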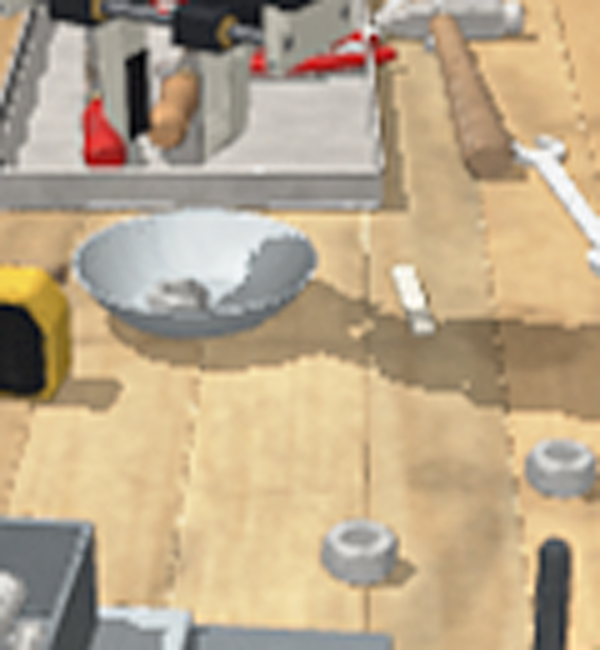

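Request:
play_rows(
  commands=[
    [[0.17,-0.22,0],[0,0,0]],
    [[0.17,-0.22,0],[0,0,0]],
    [[0.17,-0.22,0],[0,0,0]],
    [[0.17,-0.22,0],[0,0,0]],
    [[0.17,-0.22,0],[0,0,0]],
    [[0.15,-0.19,0.05],[0,0,0]],
    [[0.069,-0.085,0.05],[0,0,0]],
    [[0,0,0],[0,0,0]],
    [[0,0,0],[0,0,0]],
  ],
)

```text
t: 54.5
eef_pos: [0.4852, -0.168, 0.0897]
tcp_rot: [3.141, 0.0, 1.047]
contact_force: [0.7, 0.8, 0.7]
gripper_width: 0.0435
```

```bash
python3 -c "
from h import *
go([.4843,-.1666,.005],60)
f=shot('top','top31');crop('top31',180,320,180,290,5,'t31')
"
```

```text
t 54.5 cur [ 0.4852 -0.168   0.0897] [3.141 0.    1.047] w 0.0435 F [0.7 0.8 0.7]
TURN [0.001 0.    0.   ] = 1 x [0.001, 0.0, 0.0]  SHIFT [ 0.005 -0.01   0.565] = 2 x [0.003, -0.005, 0.282]
```

View pics/t31.png

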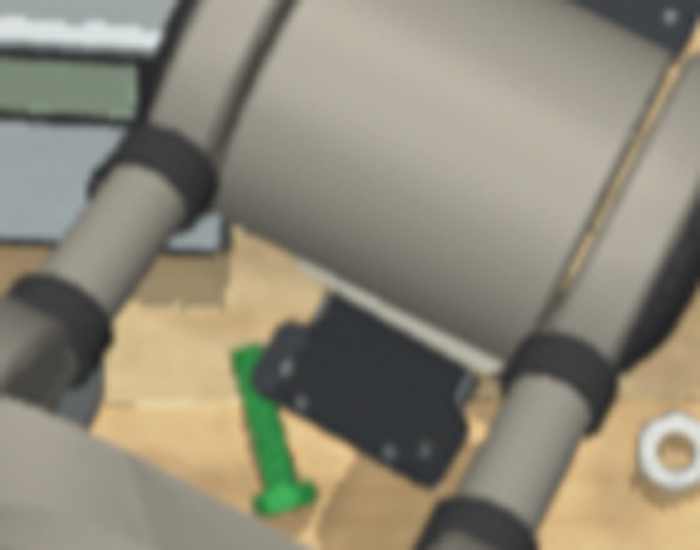

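Request:
play_rows(
  commands=[
    [[0.005,-0.01,0.15],[0,0,0]],
    [[0,0,0.15],[0,0,0]],
    [[0,0,0.15],[0,0,0]],
    [[0,0,0.08],[0,0,0]],
    [[0,0,0.03],[0,0,0]],
    [[0,0,0],[0,0,0]],
    [[0,0,0],[0,0,0]],
  ],
)

```text
t: 55.42
eef_pos: [0.484, -0.1658, 0.0064]
tcp_rot: [3.14, 0.0, 1.048]
contact_force: [1.7, 0.6, 0.1]
gripper_width: 0.044
```

```bash
python3 -c "
from h import *
go([.4843,-.1666,.005],60)
f=shot('side','side32');crop('side32',240,360,200,310,6,'s32')
"
```

```text
t 55.42 cur [ 0.484  -0.1658  0.0064] [3.14  0.    1.048] w 0.044 F [1.7 0.6 0.1]
TURN [0.001 0.    0.   ] = 1 x [0.001, 0.0, 0.0]  SHIFT [-0.004  0.005  0.01 ] = 1 x [-0.004, 0.005, 0.01]
```

View pics/s32.png

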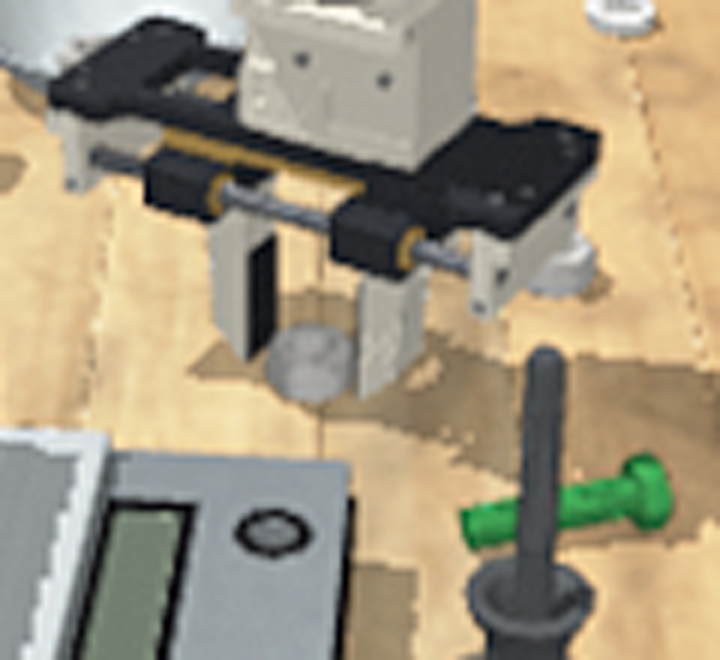

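Request:
play_rows(
  commands=[
    [[0,0,0.01],[0,0,0]],
    [[0,0,0],[0,0,0]],
    [[0,0,0],[0,0,0]],
    [[0,0,0],[0,0,0]],
    [[0,0,0],[0,0,0]],
    [[0,0,-0.1],[0,0,0]],
    [[0,0,-0.2],[0,0,0]],
    [[0,0,-0.3],[0,0,0]],
    [[0,0,0],[0,0,0]],
    [[0,0,0],[0,0,0]],
  ],
  hand=-1,
)

```text
t: 56.72
eef_pos: [0.483, -0.1653, 0.0943]
tcp_rot: [-3.141, 0.0, 1.048]
contact_force: [0.4, 0.3, -0.9]
gripper_width: 0.0296
```

```bash
python3 -c "
from h import *
go([.573-.009,-.4234-.0156,.094],60)
"
```

```text
t 56.73 cur [ 0.483  -0.1653  0.0943] [-3.141  0.     1.048] w 0.0296 F [ 0.4  0.3 -0.9]
TURN [-0.  0.  0.] = 1 x [-0.0, 0.0, 0.0]  SHIFT [-1.311  1.38   0.002] = 6 x [-0.218, 0.23, 0.0]
```

Request:
play_rows(
  commands=[
    [[-0.21,0.22,0],[0,0,0]],
    [[-0.21,0.22,0],[0,0,0]],
    [[-0.21,0.22,0],[0,0,0]],
    [[-0.21,0.22,0],[0,0,0]],
    [[-0.21,0.22,0],[0,0,0]],
    [[-0.18,0.2,0],[0,0,0]],
    [[-0.08,0.08,0],[0,0,0]],
    [[0,0,0.12],[0,0,0]],
    [[0,0,0.12],[0,0,0]],
    [[0,0,0.1],[0,0,0]],
  ],
)

```text
t: 57.98
eef_pos: [0.564, -0.4373, 0.0407]
tcp_rot: [-3.138, -0.001, 1.049]
contact_force: [0.2, -0.7, -0.6]
gripper_width: 0.0294
```

```bash
python3 -c "
from h import *
go([.573-.009,-.4234-.0156,.03],60)
f=shot('side','side33');crop('side33',220,340,150,260,5,'s33')
"
```

```text
t 57.98 cur [ 0.564  -0.4373  0.0407] [-3.138e+00 -1.000e-03  1.049e+00] w 0.0294 F [ 0.2 -0.7 -0.6]
TURN [-0.002 -0.001  0.001] = 1 x [-0.002, -0.001, 0.001]  SHIFT [-0.01   0.006  0.071] = 1 x [-0.01, 0.006, 0.071]
```

View pics/s33.png

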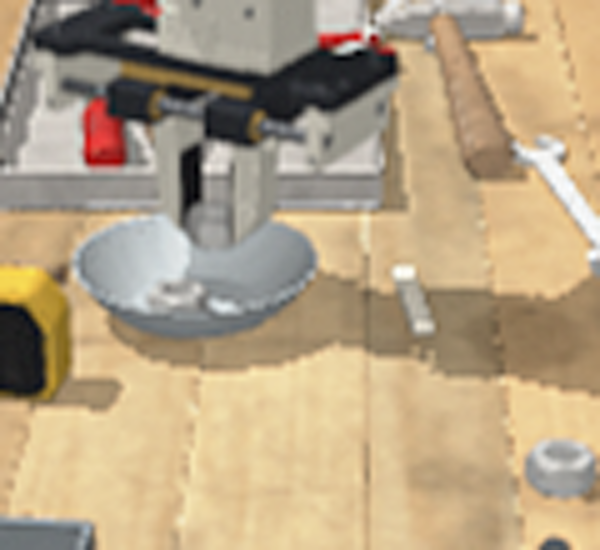

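Request:
play_rows(
  commands=[
    [[0,0,0.04],[0,0,0]],
    [[0,0,0.02],[0,0,0]],
    [[0,0,0],[0,0,0]],
  ],
)

```text
t: 58.4
eef_pos: [0.5648, -0.4392, 0.0346]
tcp_rot: [3.141, 0.0, 1.048]
contact_force: [-0.1, 0.3, 0.2]
gripper_width: 0.0295
```

Request:
play_rows(
  commands=[
    [[0,0,0],[0,0,0]],
    [[0,0,0],[0,0,0]],
    [[0,0,0],[0,0,0]],
    [[0,0,-0.1],[0,0,0]],
    [[0,0,-0.2],[0,0,0]],
    [[0,0,-0.2],[0,0,0]],
    [[0,0,0],[0,0,0]],
    [[0,0,0],[0,0,0]],
  ],
  hand=-0.05,
)

```text
t: 59.4
eef_pos: [0.5644, -0.4389, 0.1091]
tcp_rot: [-3.141, -0.0, 1.048]
contact_force: [0.6, 0.2, -0.6]
gripper_width: 0.0433
```

```bash
python3 -c "
from h import *
go([.3885,-.2421,.09],60)
f=shot('side','side34');crop('side34',220,340,150,280,5,'s34')
"
```

```text
t 59.4 cur [ 0.5644 -0.4389  0.1091] [-3.141 -0.     1.048] w 0.0433 F [ 0.6  0.2 -0.6]
TURN [-0. -0.  0.] = 1 x [-0.0, -0.0, 0.0]  SHIFT [ 0.55  -1.672  0.127] = 6 x [0.092, -0.279, 0.021]
```

View pics/s34.png

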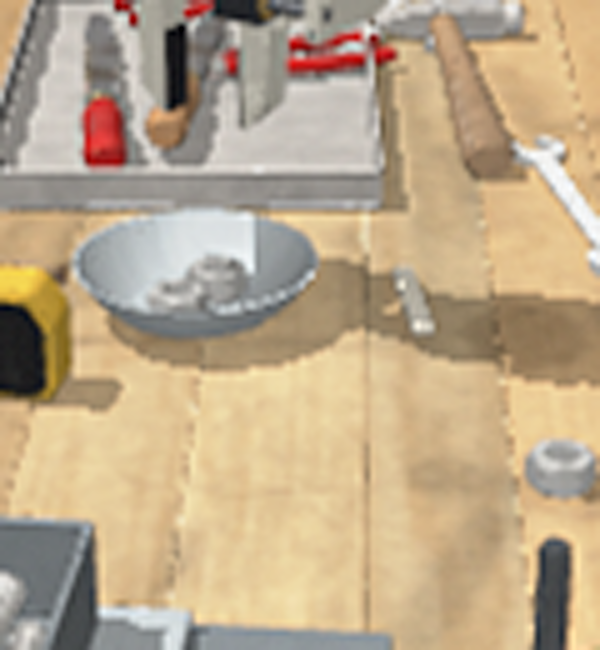

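Request:
play_rows(
  commands=[
    [[0.09,-0.27,0],[0,0,0]],
    [[0.09,-0.27,0],[0,0,0]],
    [[0.09,-0.27,0],[0,0,0]],
    [[0.09,-0.27,0],[0,0,0]],
    [[0.09,-0.27,0],[0,0,0]],
    [[0.07,-0.22,0.06],[0,0,0]],
    [[0.03,-0.1,0.07],[0,0,0]],
    [[0,0,0],[0,0,0]],
    [[0,0,0],[0,0,0]],
  ],
)

```text
t: 60.58
eef_pos: [0.3895, -0.2432, 0.0898]
tcp_rot: [3.141, 0.0, 1.048]
contact_force: [0.3, -0.1, -0.2]
gripper_width: 0.0437
```

```bash
python3 -c "
from h import *
go([.3885,-.2421,.005],60)
"
```

```text
t 60.58 cur [ 0.3895 -0.2432  0.0898] [3.141 0.    1.048] w 0.0437 F [ 0.3 -0.1 -0.2]
TURN [0. 0. 0.] = 1 x [0.0, 0.0, 0.0]  SHIFT [ 0.003 -0.009  0.565] = 2 x [0.002, -0.005, 0.283]
```

Request:
play_rows(
  commands=[
    [[0.003,-0.009,0.15],[0,0,0]],
    [[0,0,0.15],[0,0,0]],
    [[0,0,0.15],[0,0,0]],
    [[0,0,0.08],[0,0,0]],
    [[0,0,0.035],[0,0,0]],
    [[0,0,0],[0,0,0]],
    [[0,0,0],[0,0,0]],
  ],
)

```text
t: 61.45
eef_pos: [0.3883, -0.2418, 0.0056]
tcp_rot: [3.14, 0.0, 1.048]
contact_force: [0.2, 0.3, -0.5]
gripper_width: 0.0436
```

```bash
python3 -c "
from h import *
go([.3885,-.2421,.005],60)
f=shot('side','side35');crop('side35',270,390,180,290,5,'s35')
"
```

```text
t 61.45 cur [ 0.3883 -0.2418  0.0056] [3.14  0.    1.048] w 0.0436 F [ 0.2  0.3 -0.5]
TURN [0.001 0.    0.   ] = 1 x [0.001, 0.0, 0.0]  SHIFT [-0.001  0.002  0.004] = 1 x [-0.001, 0.002, 0.004]
```

View pics/s35.png

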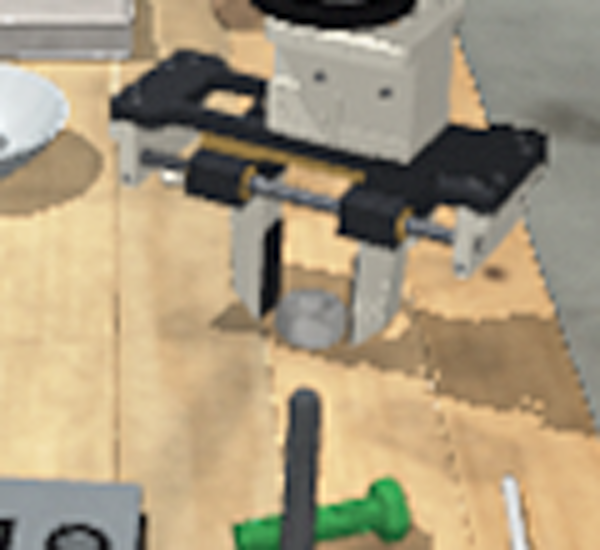

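Request:
play_rows(
  commands=[
    [[0,0,0.005],[0,0,0]],
    [[0,0,0],[0,0,0]],
    [[0,0,0],[0,0,0]],
    [[0,0,0],[0,0,0]],
    [[0,0,0],[0,0,0]],
    [[0,0,-0.1],[0,0,0]],
    [[0,0,-0.2],[0,0,0]],
    [[0,0,-0.3],[0,0,0]],
    [[0,0,0],[0,0,0]],
    [[0,0,0],[0,0,0]],
  ],
  hand=-1,
)

```text
t: 62.75
eef_pos: [0.3874, -0.241, 0.0936]
tcp_rot: [-3.141, -0.0, 1.048]
contact_force: [0.1, -0.2, -0.6]
gripper_width: 0.0294
```

```bash
python3 -c "
from h import *
go([.58,-.432,.094],60)
f=shot('top','top36');crop('top36',340,460,130,250,5,'t36')
"
```

```text
t 62.75 cur [ 0.3874 -0.241   0.0936] [-3.141 -0.     1.048] w 0.0294 F [ 0.1 -0.2 -0.6]
TURN [-0.001 -0.     0.   ] = 1 x [-0.001, -0.0, 0.0]  SHIFT [-0.461  1.748 -0.002] = 6 x [-0.077, 0.291, -0.0]
```

View pics/t36.png

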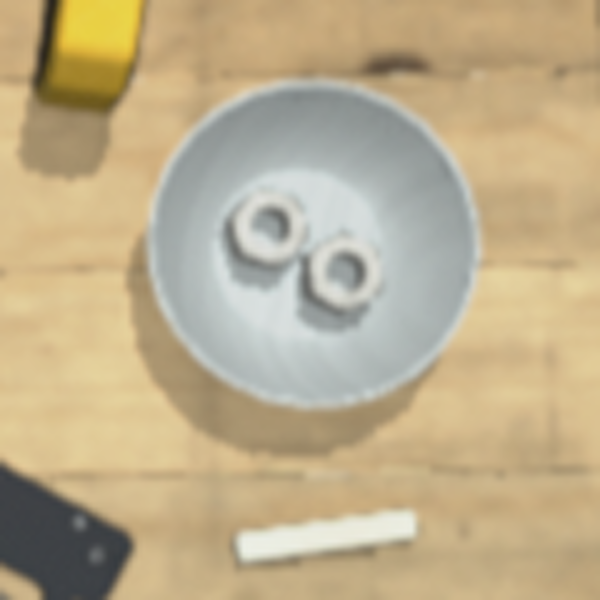

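Request:
play_rows(
  commands=[
    [[-0.07,0.27,0],[0,0,0]],
    [[-0.07,0.27,0],[0,0,0]],
    [[-0.07,0.27,0],[0,0,0]],
    [[-0.07,0.27,0],[0,0,0]],
    [[-0.07,0.27,0],[0,0,0]],
    [[-0.05,0.25,0],[0,0,0]],
    [[-0.02,0.16,0],[0,0,0]],
    [[-0.01,0.064,0],[0,0,0]],
    [[0,0,0.15],[0,0,0]],
    [[0,0,0.12],[0,0,0]],
  ],
)

```text
t: 64.05
eef_pos: [0.5918, -0.4332, 0.0503]
tcp_rot: [-3.137, -0.001, 1.048]
contact_force: [-0.2, 0.0, -1.4]
gripper_width: 0.0296
```

Request:
play_rows(
  commands=[
    [[0,0,0.04],[0,0,0]],
    [[0,0,0.02],[0,0,0]],
    [[0,0,0],[0,0,0]],
    [[0,0,0],[0,0,0]],
  ],
)

```text
t: 64.55
eef_pos: [0.5931, -0.4343, 0.0457]
tcp_rot: [3.14, 0.0, 1.048]
contact_force: [-0.4, 0.2, -0.4]
gripper_width: 0.0294
```

Request:
play_rows(
  commands=[
    [[0,0,0],[0,0,0]],
    [[0,0,0],[0,0,0]],
    [[0,0,0],[0,0,0]],
    [[0,0,-0.1],[0,0,0]],
    [[0,0,-0.2],[0,0,0]],
    [[0,0,-0.3],[0,0,0]],
    [[0,0,-0.3],[0,0,0]],
    [[0,0,0],[0,0,0]],
  ],
  hand=-0.05,
)

```text
t: 65.55
eef_pos: [0.5945, -0.4355, 0.1867]
tcp_rot: [3.131, 0.002, 1.048]
contact_force: [0.4, -0.0, 0.0]
gripper_width: 0.0435
```

```bash
python3 -c "
from h import *
go([.42,.0305,.22],86.3)
f=shot('side','side37');crop('side37',190,370,150,340,4,'s37')
"
```

```text
t 65.55 cur [ 0.5945 -0.4355  0.1867] [3.131e+00 2.000e-03 1.048e+00] w 0.0435 F [ 0.4 -0.   0. ]
TURN [ 0.006  0.003 -0.292] = 3 x [0.002, 0.001, -0.097]  SHIFT [ 3.025 -1.361 -0.222] = 10 x [0.302, -0.136, -0.022]
```

View pics/s37.png

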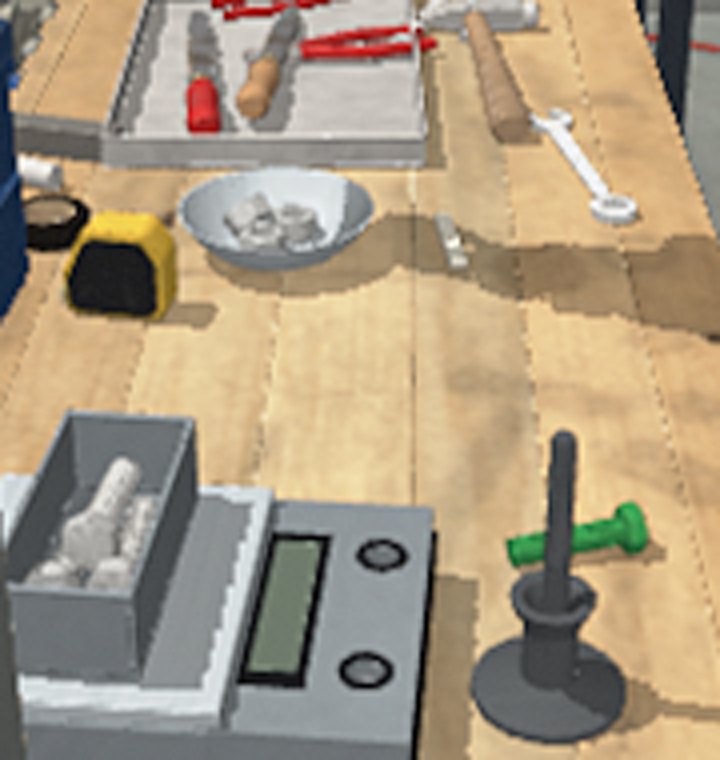

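Request:
play_rows(
  commands=[
    [[0,0,0],[0,0,-0.097]],
    [[0,0,0],[0,0,-0.097]],
    [[0,0,0],[0,0,-0.098]],
    [[0.3,-0.13,-0.025],[0,0,0]],
    [[0.3,-0.13,-0.025],[0,0,0]],
    [[0.3,-0.13,-0.025],[0,0,0]],
    [[0.3,-0.13,-0.025],[0,0,0]],
    [[0.3,-0.13,-0.025],[0,0,0]],
    [[0.3,-0.13,-0.025],[0,0,0]],
    [[0.3,-0.13,-0.025],[0,0,0]],
  ],
)

```text
t: 66.85
eef_pos: [0.4754, -0.1092, 0.2054]
tcp_rot: [-3.14, -0.001, 1.506]
contact_force: [0.6, 0.7, -0.2]
gripper_width: 0.0436
```

Request:
play_rows(
  commands=[
    [[0.3,-0.13,-0.025],[0,0,0]],
    [[0.3,-0.13,0],[0,0,0]],
    [[0.22,-0.13,0],[0,0,0]],
    [[0.1,-0.06,0],[0,0,0]],
    [[0,0,0],[0,0,0]],
    [[0,0,0],[0,0,0]],
  ],
)

```text
t: 67.6
eef_pos: [0.4188, 0.0303, 0.2096]
tcp_rot: [3.141, 0.0, 1.506]
contact_force: [0.6, -0.7, 1.1]
gripper_width: 0.0438
```

```bash
python3 -c "
from h import *
go([.42,.0306,.098],86.3)
f=shot('top','top38');crop('top38',340,460,130,250,4,'t38')
"
```

```text
t 67.6 cur [0.4188 0.0303 0.2096] [3.141 0.    1.506] w 0.0438 F [ 0.6 -0.7  1.1]
TURN [ 0.  0. -0.] = 1 x [0.0, 0.0, -0.0]  SHIFT [0.002 0.008 0.744] = 3 x [0.001, 0.003, 0.248]
```

View pics/t38.png

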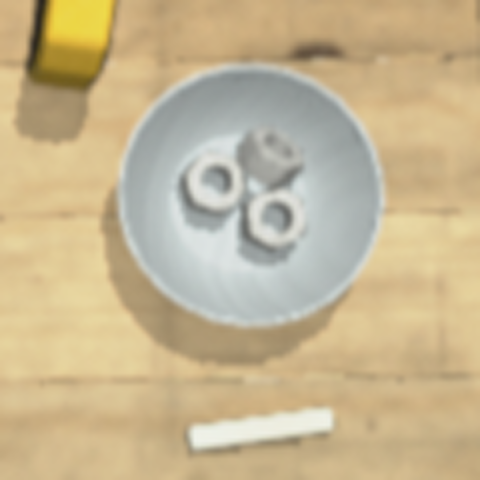

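Three nuts lie in the dish (crop around (255,185)). Now grasp the punch.

Request:
play_rows(
  commands=[
    [[0.002,0.008,0.2],[0,0,0]],
    [[0,0,0.2],[0,0,0]],
    [[0,0,0.2],[0,0,0]],
    [[0,0,0.1],[0,0,0]],
    [[0,0,0.045],[0,0,0]],
    [[0,0,0],[0,0,0]],
  ],
)

```text
t: 68.4
eef_pos: [0.4197, 0.0309, 0.0979]
tcp_rot: [-3.141, 0.0, 1.506]
contact_force: [-0.5, 0.3, 0.9]
gripper_width: 0.044
```

Request:
play_rows(
  commands=[
    [[0,0,0],[0,0,0]],
    [[0,0,0],[0,0,0]],
    [[0,0,0],[0,0,0]],
    [[0,0,0],[0,0,0]],
    [[0,0,0],[0,0,0]],
    [[0,0,0],[0,0,0]],
    [[0,0,0],[0,0,0]],
    [[0,0,0],[0,0,0]],
  ],
  hand=-1,
  grip_force=55,
)

```text
t: 69.4
eef_pos: [0.4198, 0.0314, 0.0982]
tcp_rot: [3.141, 0.0, 1.507]
contact_force: [0.4, -0.2, 2.9]
gripper_width: 0.0109
```

Request:
play_rows(
  commands=[
    [[0,0,-0.05],[0,0,0]],
    [[0,0,-0.1],[0,0,0]],
    [[0,0,-0.15],[0,0,0]],
    [[0,0,-0.15],[0,0,0]],
    [[0,0,-0.15],[0,0,0]],
    [[0,0,-0.1],[0,0,0]],
    [[0,0,0],[0,0,0]],
  ],
)

```text
t: 70.28
eef_pos: [0.4194, 0.0314, 0.2037]
tcp_rot: [3.141, 0.0, 1.507]
contact_force: [-0.5, 0.3, -0.6]
gripper_width: 0.0111
```

```bash
python3 -c "
from h import *
go([.499,-.019,.2],86.3)
f=shot('side','side39');crop('side39',230,390,140,340,3,'s39')
"
```

```text
t 70.28 cur [0.4194 0.0314 0.2037] [3.141 0.    1.507] w 0.0111 F [-0.5  0.3 -0.6]
TURN [0.001 0.    0.   ] = 1 x [0.001, 0.0, 0.0]  SHIFT [-0.301  0.551  0.025] = 2 x [-0.151, 0.275, 0.012]
```

View pics/s39.png

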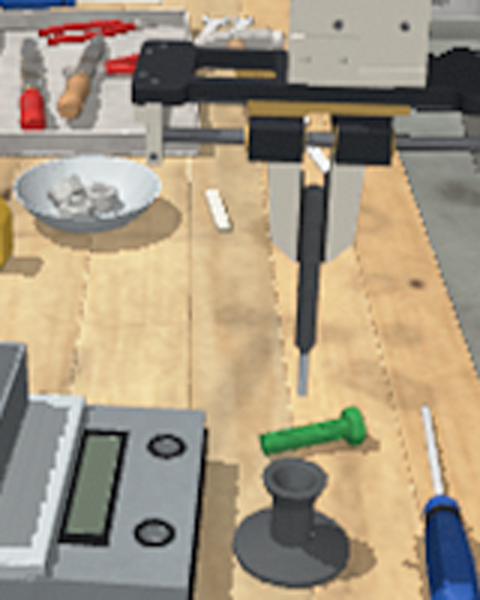

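Request:
play_rows(
  commands=[
    [[-0.06,0.11,0],[0,0,0]],
    [[-0.06,0.11,0],[0,0,0]],
    [[-0.06,0.11,0],[0,0,0]],
    [[-0.06,0.11,0],[0,0,0]],
    [[-0.06,0.11,0],[0,0,0]],
    [[0,0,0.12],[0,0,0]],
    [[0,0,0.12],[0,0,0]],
    [[0,0,0.1],[0,0,0]],
    [[0,0,0.06],[0,0,0]],
    [[0,0,0],[0,0,0]],
  ],
)

```text
t: 71.58
eef_pos: [0.499, -0.0192, 0.1422]
tcp_rot: [-3.14, -0.0, 1.506]
contact_force: [-0.4, -0.3, -1.0]
gripper_width: 0.011
```

```bash
python3 -c "
from h import *
go([.499,-.019,.126],86.3)
f=shot('side','side40');crop('side40',255,315,260,320,9,'s40b')
f=shot('top','top40');crop('top40',170,230,195,235,12,'t40')
"
```

```text
t 71.58 cur [ 0.499  -0.0192  0.1422] [-3.14  -0.     1.506] w 0.011 F [-0.4 -0.3 -1. ]
TURN [-0.001 -0.    -0.   ] = 1 x [-0.001, -0.0, -0.0]  SHIFT [0.001 0.    0.108] = 1 x [0.001, 0.0, 0.108]
```

View pics/s40b.png

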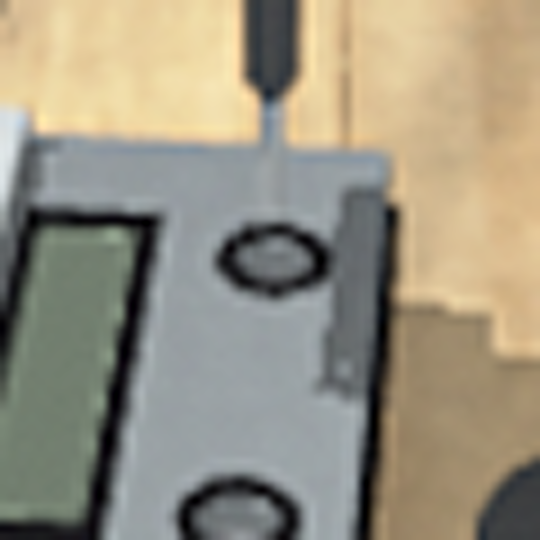

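View pics/t40.png

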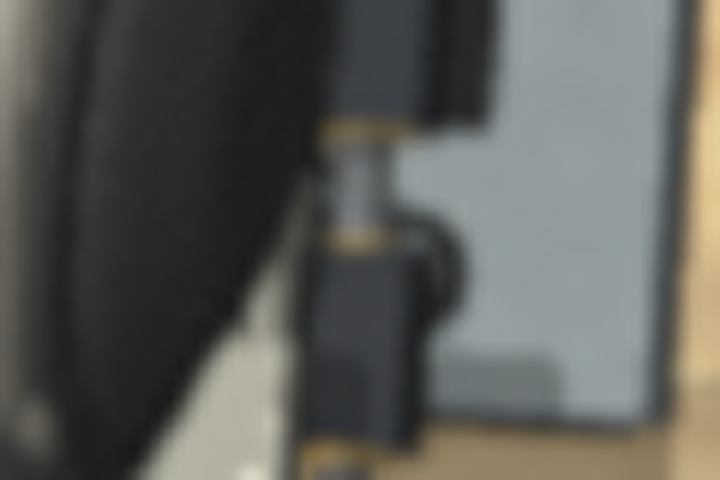

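Request:
play_rows(
  commands=[
    [[0,0,0.03],[0,0,0]],
    [[0,0,0.02],[0,0,0]],
    [[0,0,0],[0,0,0]],
  ],
)

```text
t: 72.05
eef_pos: [0.4988, -0.0188, 0.1354]
tcp_rot: [-3.141, 0.0, 1.507]
contact_force: [0.2, 0.2, -1.6]
gripper_width: 0.0114
```

```bash
python3 -c "
from h import *
go([.499,-.019,.126],86.3)
f=shot('side','side41');crop('side41',270,300,265,295,20,'s41')
"
```

```text
t 72.05 cur [ 0.4988 -0.0188  0.1354] [-3.141  0.     1.507] w 0.0114 F [ 0.2  0.2 -1.6]
TURN [-0.  0.  0.] = 1 x [-0.0, 0.0, 0.0]  SHIFT [-0.002  0.002  0.062] = 1 x [-0.002, 0.002, 0.062]
```

View pics/s41.png

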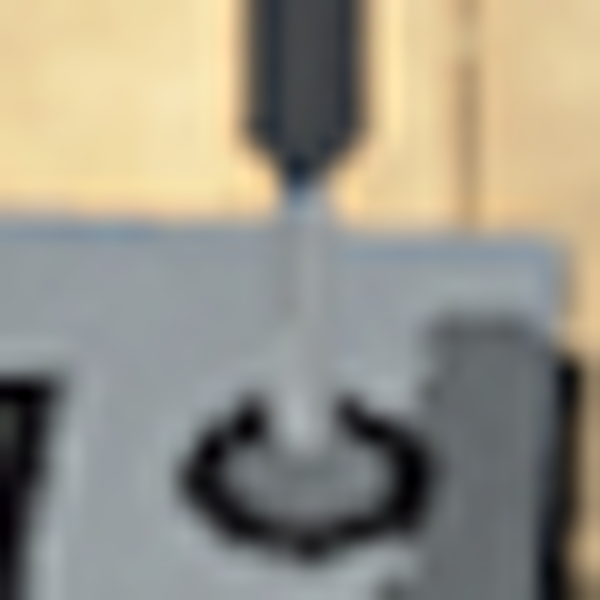

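Request:
play_rows(
  commands=[
    [[0,0,0.03],[0,0,0]],
    [[0,0,0.03],[0,0,0]],
    [[0,0,0.015],[0,0,0]],
    [[0,0,0.015],[0,0,0]],
    [[0,0,0.01],[0,0,0]],
    [[0,0,0],[0,0,0]],
    [[0,0,0],[0,0,0]],
  ],
)

```text
t: 72.97
eef_pos: [0.4989, -0.0188, 0.1207]
tcp_rot: [3.141, 0.0, 1.507]
contact_force: [-0.5, 0.2, 3.5]
gripper_width: 0.0109
```

Request:
play_rows(
  commands=[
    [[0,0,0.01],[0,0,0]],
    [[0,0,0.008],[0,0,0]],
    [[0,0,0],[0,0,0]],
    [[0,0,0],[0,0,0]],
  ],
)

```text
t: 73.47
eef_pos: [0.4995, -0.0189, 0.1196]
tcp_rot: [3.139, 0.0, 1.507]
contact_force: [-4.3, 0.9, 18.1]
gripper_width: 0.011
```

Request:
play_rows(
  commands=[
    [[0,0,-0.05],[0,0,0]],
    [[0,0,-0.1],[0,0,0]],
    [[0,0,-0.15],[0,0,0]],
    [[0,0,-0.15],[0,0,0]],
    [[0,0,-0.1],[0,0,0]],
    [[0,0,0],[0,0,0]],
  ],
)

```text
t: 74.22
eef_pos: [0.4996, -0.0189, 0.2009]
tcp_rot: [3.139, 0.0, 1.507]
contact_force: [0.2, -0.2, -1.3]
gripper_width: 0.0114
```

```bash
python3 -c "
from h import *
go([.4198,.031,.177],86.3)
"
```

```text
t 74.22 cur [ 0.4996 -0.0189  0.2009] [3.139 0.    1.507] w 0.0114 F [ 0.2 -0.2 -1.3]
TURN [0.002 0.    0.   ] = 1 x [0.002, 0.0, 0.0]  SHIFT [ 0.298 -0.552  0.159] = 2 x [0.149, -0.276, 0.08]
```

Request:
play_rows(
  commands=[
    [[0.06,-0.11,0],[0,0,0]],
    [[0.06,-0.11,0],[0,0,0]],
    [[0.06,-0.11,0],[0,0,0]],
    [[0.06,-0.11,0],[0,0,0]],
    [[0.058,-0.112,0],[0,0,0]],
    [[0,0,0.1],[0,0,0]],
    [[0,0,0.06],[0,0,0]],
    [[0,0,0],[0,0,0]],
    [[0,0,0],[0,0,0]],
  ],
)

```text
t: 75.35
eef_pos: [0.4194, 0.031, 0.1764]
tcp_rot: [3.141, 0.0, 1.506]
contact_force: [-0.1, -0.9, -1.1]
gripper_width: 0.0112
```

```bash
python3 -c "
from h import *
go([.4198,.031,.098],86.3)
f=shot('side','side42');crop('side42',290,370,230,330,6,'s42')
"
```

```text
t 75.35 cur [0.4194 0.031  0.1764] [3.141 0.    1.506] w 0.0112 F [-0.1 -0.9 -1.1]
TURN [0. 0. 0.] = 1 x [0.0, 0.0, 0.0]  SHIFT [-0.     0.003  0.523] = 2 x [-0.0, 0.001, 0.261]
```

View pics/s42.png

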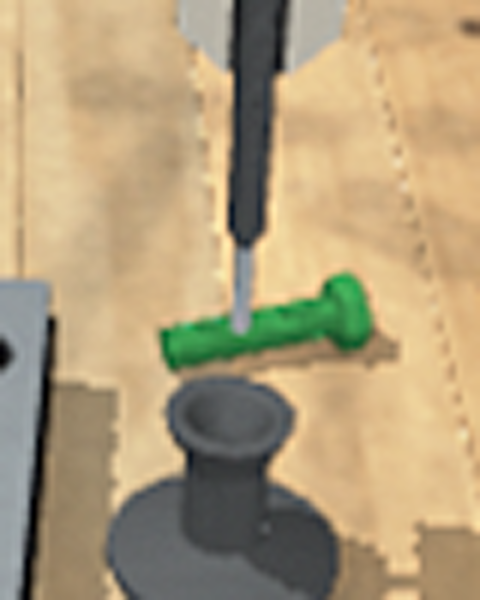

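Same alignment as the first return; lower.

Request:
play_rows(
  commands=[
    [[0,0.003,0.08],[0,0,0]],
    [[0,0,0.08],[0,0,0]],
    [[0,0,0.08],[0,0,0]],
    [[0,0,0.08],[0,0,0]],
    [[0,0,0.08],[0,0,0]],
    [[0,0,0.06],[0,0,0]],
    [[0,0,0.03],[0,0,0]],
    [[0,0,0.02],[0,0,0]],
    [[0,0,0],[0,0,0]],
  ],
)

```text
t: 76.53
eef_pos: [0.4197, 0.0311, 0.0998]
tcp_rot: [3.141, 0.0, 1.507]
contact_force: [2.0, -0.3, -1.3]
gripper_width: 0.011
```

Request:
play_rows(
  commands=[
    [[0,0,0.008],[0,0,0]],
    [[0,0,0],[0,0,0]],
    [[0,0,0],[0,0,0]],
  ],
)

```text
t: 76.9
eef_pos: [0.4197, 0.0311, 0.0987]
tcp_rot: [3.141, 0.0, 1.507]
contact_force: [1.7, -0.3, -1.6]
gripper_width: 0.0112
```

Request:
play_rows(
  commands=[
    [[0,0,0.005],[0,0,0]],
    [[0,0,0],[0,0,0]],
    [[0,0,0],[0,0,0]],
    [[0,0,0],[0,0,0]],
    [[0,0,0],[0,0,0]],
    [[0,0,0],[0,0,0]],
    [[0,0,-0.1],[0,0,0]],
    [[0,0,-0.2],[0,0,0]],
    [[0,0,-0.25],[0,0,0]],
    [[0,0,-0.25],[0,0,0]],
  ],
  hand=1,
)

```text
t: 78.15
eef_pos: [0.4193, 0.0311, 0.219]
tcp_rot: [-3.141, 0.0, 1.507]
contact_force: [0.8, 0.1, 0.5]
gripper_width: 0.0918
```

Request:
play_rows(
  commands=[
    [[-0.3,0,0],[0,0,0]],
    [[-0.3,0,0],[0,0,0]],
    [[-0.3,0,0],[0,0,0]],
    [[-0.3,0,0],[0,0,0]],
    [[0,0,0],[0,0,0]],
    [[0,0,0],[0,0,0]],
  ],
)

```text
t: 78.9
eef_pos: [0.4078, -0.1481, 0.2177]
tcp_rot: [-3.141, -0.001, 1.506]
contact_force: [0.2, -0.1, 0.1]
gripper_width: 0.0918
```

```bash
python3 -c "
from h import *
print(state()['t'])
f=shot('side','side43');crop('side43',190,370,150,340,4,'s43')
f=shot('top','top43');crop('top43',130,330,100,300,3,'t43')
"
```

```text
78.9
```

View pics/s43.png

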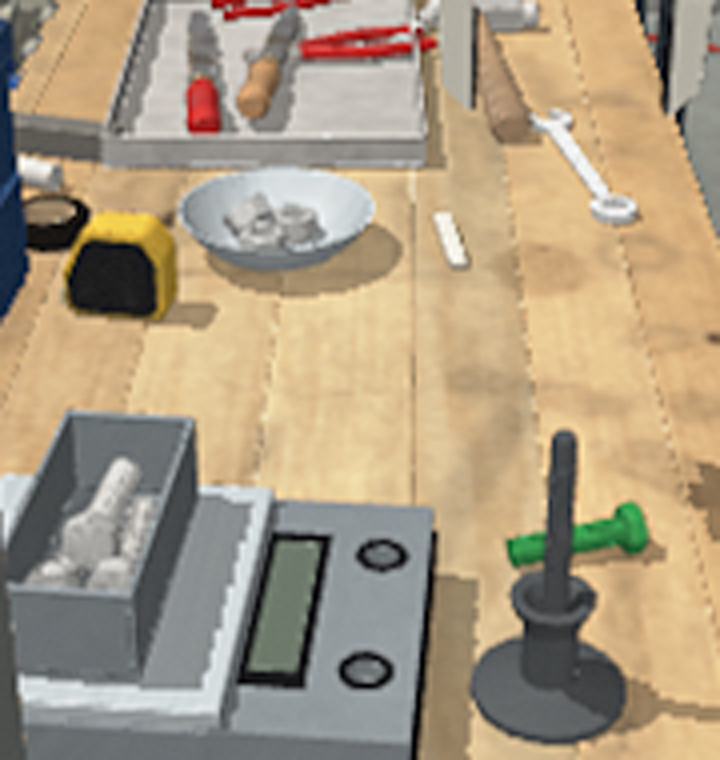

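View pics/t43.png

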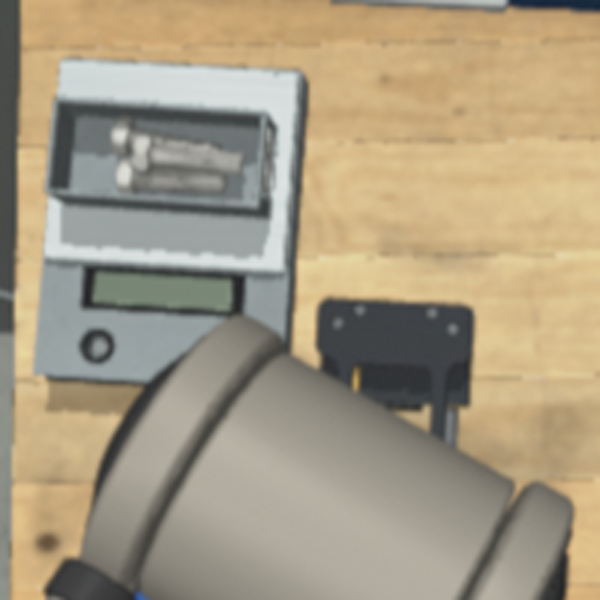

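Everything is in place: three bolts in the bin on the platform, three nuts in the dish, the punch seated, both buttons up and the arm clear. I'm handing the job in.

```bash
python3 -c "
from h import *
print(job_done())
"
```

```text
the job is handed in; nothing more can be done
None
```

The job is handed in, and my last pictures show everything in its place. No verdict is reported.

- **Scale:** I stood the empty bin on the platform; its middle measured about 4 mm from the platform's.
- **Buttons:** I pressed zero fully home with the punch while the bin was empty (about 10 N) and put the punch back in its holder. After the bolts and nuts were sorted I pressed store fully home (about 18 N) and stood the punch back in its holder. I judged "fully home" from the force and tool height, since the button travel cannot be read directly.
- **Sorting:** All three bolts are in the bin and all three nuts are in the dish. One nut was knocked aside during the run, so I measured its position again before picking it up.
- **Last checks:** At about 79 s the pictures showed the bolts in the bin on the platform, the nuts in the dish, the punch upright in its holder and both buttons up. The green bolt and the chalk were where they started, and the arm was clear of everything.
- **Disagreements:** The two cameras differed by 2–5 mm, within the room I had at the wells and the holder. One nut lies tilted in the dish, and one bolt lies on top of the other two but inside the bin.

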